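# Hang up the basket and view the crispbread dishes

## Robot

A 7-joint arm with a two-finger parallel gripper is mounted at the origin on the work surface. World frame = base frame: x ahead of the robot, y to its left, z up, the work surface at z = 0. Lengths are in m, angles in degrees, forces in N, time in s.
With the tool pointing down it reaches from about 0.425 to 0.875 m from the base axis. Payload 4.7 kg.
Tool frame: the origin (TCP) lies at the very end of the fingers, on their centre line; the grasp point (between the pads) lies 19 mm behind it (robot.grip_depth is the distance from the TCP to the grasp point, in m); z points along the fingers, y is the line along which they close (so a half turn about z gives the same grasp; the last joint's range is limited). The gripper opens to 85 mm and grips with 20 to 120 N. Pads are 22 mm wide; open, the fingers measure 114 mm over their backs; the gripper's body (76 mm by 85 mm) begins 54 mm behind the grasp point. The pads swing forward as they close: fully open they stand 13 mm farther back than shut.
Start: joints at [68.073, 18.392, -4.016, 83.108, 1.295, 78.541, -3.26], TCP at [0.251, -0.6, 0.231] pointing down, gripper open.
Joint ranges: [-163.93, 163.93], [-17.29, 119.83], [-79.2, 71.16], [3.27, 140.29], [-89.18, 269.18], [5.43, 117.66], [-154.24, 154.24]. Speed limits (degrees/s): [147.25, 147.25, 180, 180, 180, 180, 180].

## Interface

Orientations are given as [roll, pitch, yaw] about the fixed x, y, z axes, in that order (R = Rz(yaw) Ry(pitch) Rx(roll)).
In Python, from station import robot gives the robot as it stands.
- The arm moves only by the tool servo_tool, never from a script. Its argument "plan" is a list of rows, each a list of 7 numbers: the turn, a rotation vector about the tool's x, y, z in rad, then the shift along the tool's x, y, z in cm, then the opening, from 0 (shut) to 1 (fully open). A call has 1 to 12 rows; each row is the pose to reach, as a shift and turn from the pose commanded when the call began, along the tool's axes at that moment; what a row does not reach only later rows make up. A row lasts 1/10 s, in which the tool goes at most 50 mm and 8.59 degrees, less where a joint would pass 70% of its speed; a pose out of reach is approached as far as the arm can. A call with a gripper value outside its range is refused whole. The fingers move at their own pace and stop on an object; "force" is the grip in N (left out, the last holds). Time passes only in rows, so rows that repeat a pose let the fingers close. It gives the time, the measured TCP pose, the force, the opening and the grip force at its end, in the units of the state.
- robot.observe(): the state, without advancing time (a new reading comes with each control period).
- robot.read_camera(name): name is "side" or "top"; returns a dict with "img" (480x640x3 uint8, red, green, blue), "fx", "fy", "cx", "cy" (pixels), "R" (3x3) and "t" (3): a world point X has camera coordinates R X + t. Camera axes: x right, y down, z forward; pixel columns grow to the right and rows downward; lengths in m; the calibration is good to about 2 mm. A picture is of the moment at which its call begins. There is no depth.
- robot.hand_in(): hands the job in; it is judged then, once.
Trained networks look in the newest picture that a camera, given by its name, has taken for a name from the list of things; names that differ only in an ending like _2 or _b are one class to them, and where a whole thing is asked for, a point or a joint stands for the part that bears it (a point fixed in the world has none). Each returns a list of dicts, best first, with "confidence" (0 to 1); they miss things now and then, are a little off and sometimes report something else, mostly with a low value. They report only what shows in the picture. A call takes as long as a camera call.
- robot.find_in(camera, target): "point" ([column, row] in pixels, amid what is visible of it).
The state is a dict: "time_s": time; "joint_pos": joint angles; "joint_velocities": joint speeds; "tau": joint torques, N m; "tool_pos": TCP position; "orientation": TCP orientation; "contact_force": force on the tool from outside, world axes, zero at the start; "torque": the same for the moment, N m; "opening": finger opening in m; "gripper_force": force on a finger pad.
Only numpy, scipy, OpenCV 4.12 (cv2) and the standard library are available. Lean on these libraries where they do the work, as an engineer would, in place of code of your own. Each camera call takes 0.05 s, during which the arm holds its last target. There are 200 camera calls.

## Task

First clear the wooden board: hang the wire basket by its handle on the hook and let go of it. Then take the closed crispbread dishes from the baking sheet one at a time, the shortest first and on to the longest: lift each to the viewing stand, hold it level and still for two seconds midway between the two pointers, level with their tips and lengthwise in line with them, then stand it flat on the wooden board, well on it and not on top of another dish. Never tip a dish over, leave the basket hanging, and do not disturb the jar or the bowl.

Things in the scene. Friction and masses are not known exactly. Their poses are not given: they have to be found in the camera images.
- dish_a: closed flat sample dish, a plain rectangular box with a white-rimmed clear lid and a slab of crispbread in it, 70 mm long (its own x), 50 mm wide (y), 28 mm high, 135 g give or take a third; origin at the centre of its underside, z up. The four dishes differ only in length; some may be absent
- dish_b: closed flat sample dish, a plain rectangular box with a white-rimmed clear lid and a slab of crispbread in it, 90 mm long (its own x), 50 mm wide (y), 28 mm high, 145 g give or take a third; origin at the centre of its underside, z up. The four dishes differ only in length; some may be absent
- dish_c: closed flat sample dish, a plain rectangular box with a white-rimmed clear lid and a slab of crispbread in it, 110 mm long (its own x), 50 mm wide (y), 28 mm high, 155 g give or take a third; origin at the centre of its underside, z up. The four dishes differ only in length; some may be absent
- dish_d: closed flat sample dish, a plain rectangular box with a white-rimmed clear lid and a slab of crispbread in it, 130 mm long (its own x), 50 mm wide (y), 28 mm high, 165 g give or take a third; origin at the centre of its underside, z up. The four dishes differ only in length; some may be absent
- basket: small steel wire basket, 100 mm (its own x) by 100 mm (y) and 60 mm deep, about 250 g, with a rigid upright arch handle over its middle; origin at the centre of its underside, z up. The handle's top is a straight dark wooden bar along the basket's y, 98 mm long, 14 mm thick (x), 36 mm high, its underside 116 mm above the origin (56 mm of free space between bar and basket rim); two legs at y = +-46 mm carry it
- basket_grip (a point): middle of the underside of the basket's handle bar
- hook: fixed steel hook stand: an 8 mm radius post rises from a low base plate; from its top a round arm, 5 mm in radius, runs level along the hook's own -x and ends in an upturned tip. Origin on the bench below the place where a handle should hang; post 85 mm from it towards +x; arm axis 160 mm above the bench, from the post to 45 mm on the -x side, where the tip turns up, its top 185 mm above the bench at x = -50 mm. The open end (-x) faces the robot, more or less
- hook_seat (a point): top of the hook's arm, where the underside of a hung handle rests; axes as the hook's: x along the arm, z up; 165 mm above the bench
- board: fixed wooden board, 300 mm (its own x) by 240 mm (y), 6 mm thick, flat, no rim; origin at the centre of its underside. The basket stands on it at the start
- sheet: fixed aluminium baking sheet, 300 mm (its own x) by 240 mm (y), 2 mm thick, flat, on which the dishes stand at the start; origin at the centre of its underside
- stand: fixed viewing stand: a black base plate 270 mm (its own x) by 80 mm by 10 mm with a white light pad, and at each end of it, at x = +-121 mm, an upright post, 6 mm in radius and 160 mm high, with a brass pointer, 150 mm above the bench, aimed inward at the other one; the pointer tips are 190 mm apart. Origin at the centre of its underside
- stand_view (a point): the viewing point, midway between the two pointer tips, 150 mm above the bench; the middle of a dish (14 mm above its underside) belongs here, its length along x, the line from tip to tip
- jar: bystander: closed glass jar, 84 mm across, 130 mm high; origin at the centre of its underside
- bowl: bystander: steel bowl, 140 mm across, 65 mm high; origin at the centre of its underside

How it is judged:
By the outcome, as a careful person would: the job done as asked, in the order asked, and still so for the second after the job is handed in, with the robot touching nothing.
Of dish_a, dish_b, dish_c, dish_d only 3 to 4 are there at a start; the rules pass over those that are not, and their reading is None.
At some moment in a run one of dish_a, dish_b, dish_c, dish_d may be knocked a few centimetres aside while the robot is not near it.
It also fails if it takes over 210 s, if anything falls off the work surface, if the arm or the gripper's body presses on something with over 40 N, if the wrist force passes 120 N, or if a joint passes its speed limit or range.

## Working session

There is one attempt and no reset: what is moved stays moved. The work goes in short steps, Python scripts to look and compute and a tool call to move; the robot and the scene stay as the last step left them, time stands still between calls to the robot, and variables do not carry over. Pictures are saved under pics/ and viewed, at most 14 in all, crops included, and the job is handed in when it is done.

Besides the shell and the picture viewer there is one more tool, called after "Request:" as name(argument=value, ...), one argument or row to a line, values as JSON. servo_tool: Moves the arm, as the interface text tells. Its arguments: {"type":"object","properties":{"plan":{"type":"array"},"force":{"type":"number"}},"required":["plan"]}

```bash
ls; mkdir -p pics; cat > h.py <<'E'
import numpy as np, cv2
from station import robot
def cam(n,save=None):
    c=robot.read_camera(n)
    if save: cv2.imwrite('pics/'+save,c['img'][:,:,::-1])
    return c
def ray(c,p,z):
    R=np.array(c['R']);t=np.array(c['t']);C=-R.T@t
    d=R.T@np.array([(p[0]-c['cx'])/c['fx'],(p[1]-c['cy'])/c['fy'],1])
    return C+d*(z-C[2])/d[2]
def proj(c,X):
    q=np.array(c['R'])@np.array(X)+np.array(c['t']);return [c['fx']*q[0]/q[2]+c['cx'],c['fy']*q[1]/q[2]+c['cy']]
E
python3 - <<'E'
from h import *
o=robot.observe();print({k:np.round(o[k],3) for k in ('time_s','joint_pos','tool_pos','orientation','opening','contact_force')})
for n in('top','side'):
    c=cam(n,n+'0.png');R=np.array(c['R']);print(n,-R.T@np.array(c['t']),R[2],c['fx'])
    for t in('dish_a','basket','basket_grip','hook','hook_seat','board','sheet','stand','jar','bowl'):
        try:
            r=robot.find_in(n,t);print(t,[(np.round(x['point']).tolist(),round(x['confidence'],2),np.round(ray(c,x['point'],0)[:2],3).tolist()) for x in r][:5])
        except Exception as e:print(t,e)
E
```

```text
pics
{'time_s': np.float64(0.0), 'joint_pos': array([68.073, 18.44 , -4.014, 83.176,  1.294, 78.541, -3.259]), 'tool_pos': array([ 0.251, -0.599,  0.23 ]), 'orientation': array([-1.79889e+02,  5.00000e-03,  2.27370e+01]), 'opening': np.float64(0.086), 'contact_force': array([0.467, 0.283, 0.409])}
top [ 0.39391052 -0.00759348  1.08894909] [ 0.19286439  0.02571639 -0.98088837] 435.06293090849016
dish_a [([231.0, 260.0], 0.97, [0.571, 0.246]), ([180.0, 327.0], 0.92, [0.405, 0.367]), ([176.0, 262.0], 0.89, [0.567, 0.387])]
basket [([470.0, 284.0], 0.83, [0.502, -0.353])]
basket_grip [([468.0, 281.0], 0.64, [0.51, -0.349])]
hook [([368.0, 215.0], 0.84, [0.684, -0.105])]
hook_seat [([368.0, 214.0], 0.81, [0.687, -0.108]), ([467.0, 281.0], 0.45, [0.511, -0.346])]
board [([445.0, 288.0], 0.81, [0.494, -0.29]), ([180.0, 328.0], 0.33, [0.403, 0.369])]
sheet [([208.0, 303.0], 0.94, [0.463, 0.3])]
stand [([290.0, 251.0], 0.64, [0.592, 0.096])]
jar [([408.0, 179.0], 0.73, [0.778, -0.215])]
bowl [([251.0, 178.0], 0.97, [0.791, 0.2]), ([178.0, 329.0], 0.56, [0.401, 0.372]), ([408.0, 180.0], 0.43, [0.777, -0.212])]
side [0.50240617 0.69481771 0.93959312] [ 0.06611237 -0.65046348 -0.75665475] 530.6676515317673
dish_a [([395.0, 451.0], 0.86, [0.408, 0.364]), ([314.0, 373.0], 0.72, [0.565, 0.234]), ([306.0, 450.0], 0.7, [0.563, 0.379])]
basket [([365.0, 164.0], 0.73, [0.499, -0.376])]
basket_grip [([364.0, 164.0], 0.79, [0.503, -0.376])]
hook [([280.0, 226.0], 0.91, [0.689, -0.134]), ([364.0, 162.0], 0.75, [0.504, -0.385])]
hook_seat [([279.0, 227.0], 0.73, [0.69, -0.13])]
board [([360.0, 186.0], 0.61, [0.507, -0.29]), ([210.0, 328.0], 0.6, [0.786, 0.156])]
sheet [([309.0, 307.0], 0.66, [0.592, 0.087]), ([358.0, 414.0], 0.6, [0.476, 0.306]), ([253.0, 185.0], 0.47, [0.78, -0.266])]
stand [([308.0, 309.0], 0.65, [0.593, 0.091])]
jar []
bowl [([210.0, 327.0], 0.73, [0.786, 0.156])]
```

View pics/top0.png

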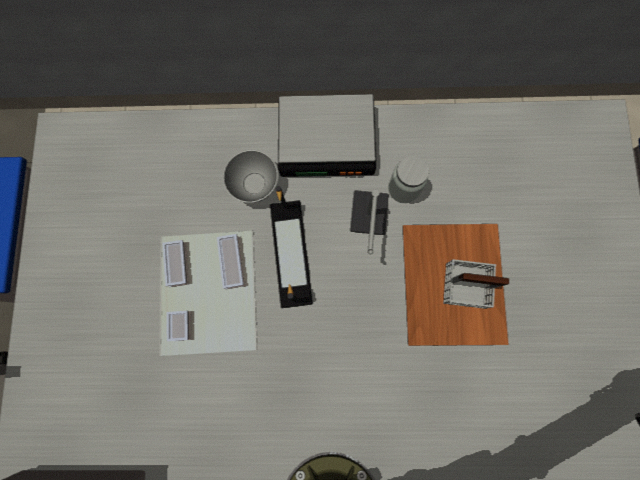

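View pics/side0.png

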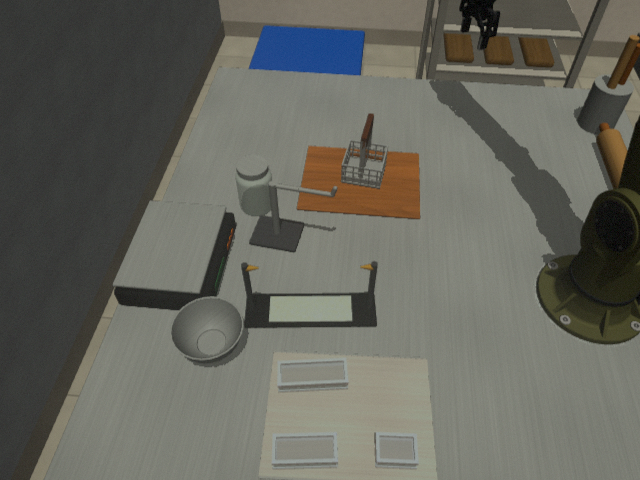

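The top picture shows three dishes, at about (176,263), (231,260) and (179,326). The basket is at (470,284), the hook tip at (371,251) and the stand at (291,254). I'll take zoomed crops to get exact points.

```bash
python3 - <<'E'
import cv2,numpy as np
t=cv2.imread('pics/top0.png');s=cv2.imread('pics/side0.png')
def cr(im,x0,y0,x1,y1,k,step=20):
    c=cv2.resize(im[y0:y1,x0:x1],None,fx=k,fy=k,interpolation=cv2.INTER_CUBIC)
    for x in range(-(-x0//step)*step,x1,step): cv2.line(c,((x-x0)*k,0),((x-x0)*k,6),(0,0,255),1);cv2.putText(c,str(x),((x-x0)*k,16),0,.35,(0,0,255),1)
    for y in range(-(-y0//step)*step,y1,step): cv2.line(c,(0,(y-y0)*k),(6,(y-y0)*k),(0,0,255),1);cv2.putText(c,str(y),(8,(y-y0)*k+4),0,.35,(0,0,255),1)
    return c
cv2.imwrite('pics/c1.png',cr(t,340,180,520,300,4)) 
cv2.imwrite('pics/c2.png',cr(s,220,100,400,250,4))
a=cr(t,150,185,320,335,4);cv2.imwrite('pics/c3.png',a)
cv2.imwrite('pics/c4.png',cr(s,230,250,430,400,4))
E
```

```text
(no output)
```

View pics/c1.png

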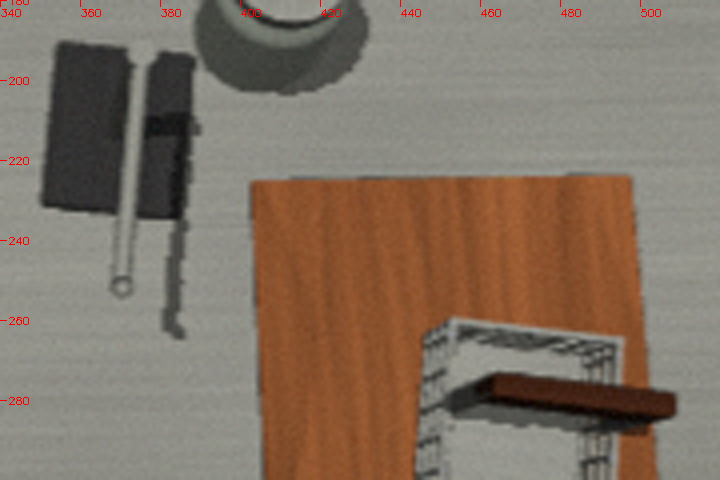

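View pics/c2.png

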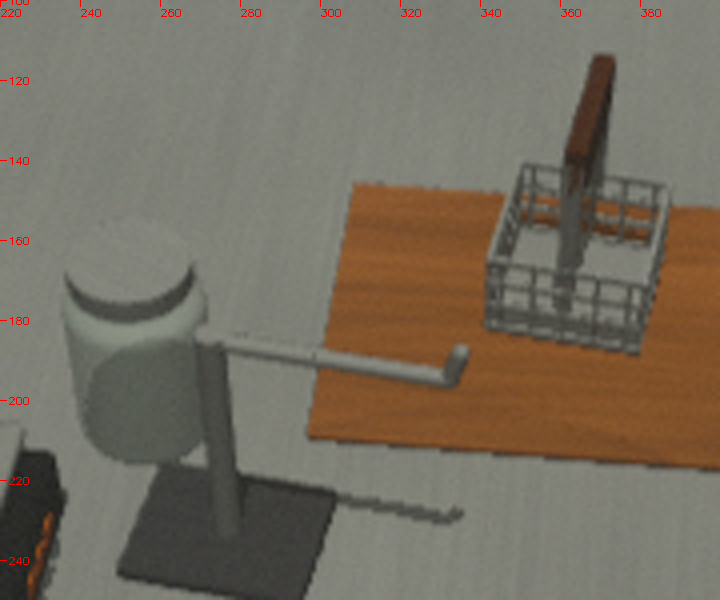

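View pics/c3.png

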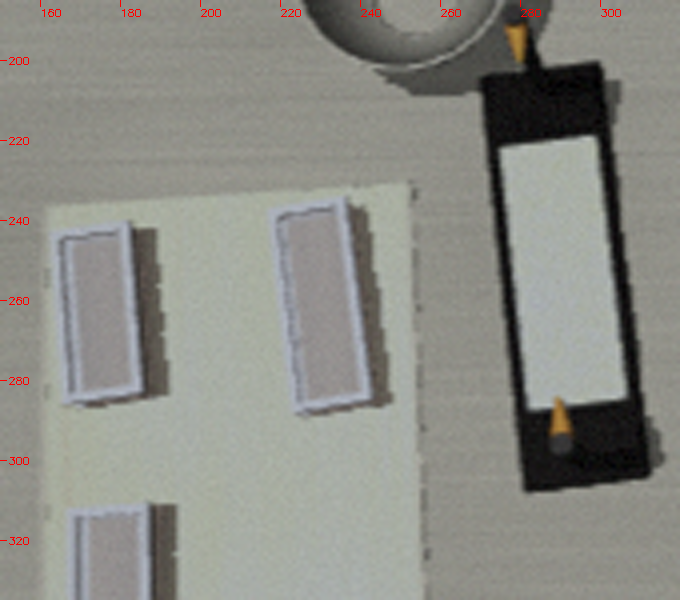

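View pics/c4.png

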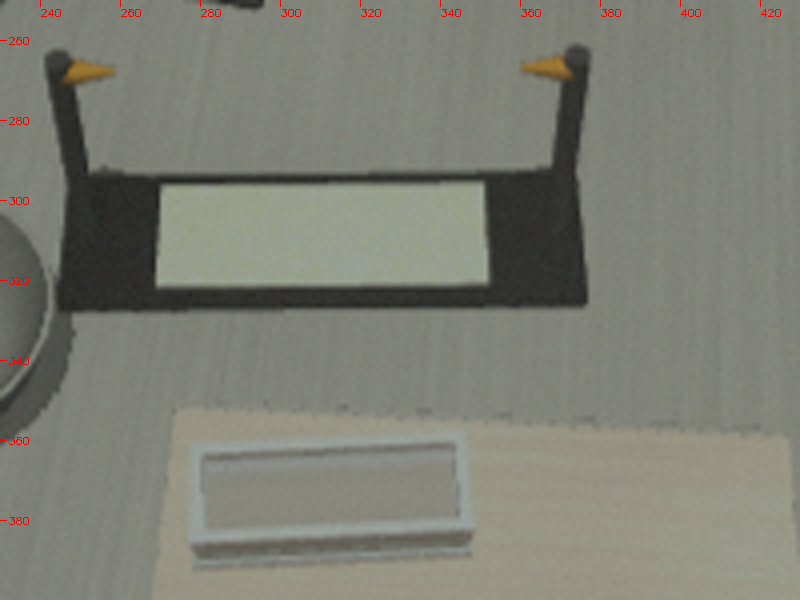

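```bash
cat > fit.py <<'E'
from h import *
from scipy.optimize import least_squares
def fit(cams,obs,x0):
    """obs: (cam, pixel, local xyz) ; z of frame fixed in local z"""
    def W(p,l): c,s=np.cos(p[2]),np.sin(p[2]);return [p[0]+c*l[0]-s*l[1],p[1]+s*l[0]+c*l[1],l[2]]
    f=lambda p:np.concatenate([np.array(proj(cams[n],W(p,l)))-u for n,u,l in obs])
    r=least_squares(f,x0,loss='soft_l1');return r.x,f(r.x).reshape(-1,2)
def show(n,r): print(n,np.round(r[0][:2],4),'yaw',round(np.degrees(r[0][2]),2),'res',np.abs(r[1]).max().round(1),r[1].round(1).tolist() if np.abs(r[1]).max()>2 else '')
E
python3 - <<'E'
from fit import *
C={'t':cam('top'),'s':cam('side')}
T=lambda p,l,x0,y0:('t',np.array([p[0]/4+x0,p[1]/4+y0]),l)
S=lambda p,l,x0,y0:('s',np.array([p[0]/4+x0,p[1]/4+y0]),l)
z=.158;b=[S((604,57),(0,-.049,z),220,100),S((578,150),(0,.049,z),220,100),T((676,394),(.007,-.049,z),340,180),T((497,374),(.007,.049,z),340,180)]
b+=[S(p,(a*.05,c*.05,.066),220,100) for p,a,c in(((525,167),1,-1),((668,187),-1,-1),((490,262),1,1),((645,287),-1,1))]
b+=[T((455,320),(.05,.05,.066),340,180),T((623,340),(.05,-.05,.066),340,180)]
show('basket',fit(C,b,[.5,-.33,0]))
h=[T((122,287),(-.05,0,.185),340,180),S((461,349),(-.05,0,.185),220,100),S((450,380),(-.047,0,.16),220,100),S((215,343),(.085,0,.163),220,100),S((230,535),(.085,0,.004),220,100),T((139,55),(.085,0,.165),340,180)]
show('hook',fit(C,h,[.62,-.1,0]))
s=[S((115,71),(.095,0,.15),230,250),S((521,68),(-.095,0,.15),230,250),T((518,62),(.095,0,.15),150,185),T((559,398),(-.095,0,.15),150,185)]
s+=[T(p,(a*.135,c*.04,.01),150,185) for p,a,c in(((482,76),1,1),((600,62),1,-1),((650,475),-1,-1),((525,492),-1,1))]
show('stand',fit(C,s,[.6,.1,0]))
for n,L,P in(('d1',.11,((53,228),(130,222),(144,392),(68,402))),('d2',.13,((271,211),(347,197),(373,400),(295,412)))):
    for L in (.09,.11,.13):
        show(n+str(L),fit(C,[T(p,(a*L/2,c*.025,.03),150,185) for p,(a,c) in zip(P,((1,1),(1,-1),(-1,-1),(-1,1)))],[.5,.3,0]))
t=C['t']['img'];
m=(t.astype(int)[:,:,2]>t.astype(int)[:,:,0]-2).astype(np.uint8);m[t.max(2)<90]=0
n,l,st,ce=cv2.connectedComponentsWithStats(m[220:360,155:260])
for i in range(1,n):
    if st[i,4]>60:
        r=cv2.minAreaRect(np.argwhere(l==i)[:,::-1].astype(np.float32)+.0);q=cv2.boxPoints(r)+[155,220];w=np.array([ray(C['t'],k,.03)[:2] for k in q]);print(st[i,4],w.mean(0).round(4),np.linalg.norm(np.diff(w,axis=0),axis=1).round(3),q.round(1).tolist())
bc=[ray(C['t'],p,.006)[:2].round(3).tolist() for p in((402.5,225.5),(498,224),(507,346),(408,346))];print('board',bc)
for nm,p,zz in(('jar',(412,165),.13),('bowl',(251,178),.06)):print(nm,ray(C['t'],p,zz)[:2].round(3))
E
```

```text
basket [ 0.4981 -0.3365] yaw -8.59 res 2.8 [[1.7, -1.6], [0.1, -0.2], [-0.1, -0.1], [-1.8, -1.3], [-0.2, -2.8], [2.3, -1.5], [-0.2, -1.6], [1.0, -0.8], [-1.9, -0.8], [-1.0, -0.0]]
hook [ 0.6051 -0.0957] yaw -6.85 res 1.8 
stand [0.5867 0.0931] yaw 6.77 res 1.5 
d10.09 [0.5597 0.379 ] yaw 8.37 res 5.4 [[-0.1, 5.4], [0.4, 3.8], [0.3, -3.3], [-0.7, -2.7]]
d10.11 [0.562  0.3792] yaw 7.45 res 0.9 
d10.13 [0.5657 0.3793] yaw 7.58 res 6.2 [[-0.4, -4.8], [0.0, -6.2], [0.8, 2.4], [-0.4, 2.9]]
d20.09 [0.5543 0.2397] yaw 11.0 res 11.6 [[-0.1, 11.6], [0.6, 11.1], [0.1, -4.4], [-0.5, -3.3]]
d20.11 [0.5617 0.24  ] yaw 9.38 res 4.5 [[-0.2, 4.4], [0.5, 4.5], [0.1, -3.1], [-0.5, -2.5]]
d20.13 [0.564  0.2401] yaw 8.75 res 0.5 
602 [0.5624 0.2427] [0.058 0.139 0.056] [[215.6, 235.3], [238.4, 233.4], [242.9, 288.6], [220.1, 290.5]]
583 [0.5613 0.3827] [0.054 0.115 0.053] [[160.8, 241.2], [182.1, 239.5], [185.7, 284.8], [164.4, 286.5]]
118 [0.5057 0.3219] [0.017 0.084 0.017] [[193.0, 268.0], [200.0, 268.0], [200.0, 302.0], [193.0, 302.0]]
639 [0.3923 0.3507] [0.085 0.108 0.083] [[162.1, 312.4], [196.6, 307.5], [203.0, 352.1], [168.4, 357.1]]
1159 [0.3926 0.2404] [0.125 0.092 0.123] [[201.5, 313.4], [252.7, 310.8], [254.7, 349.9], [203.5, 352.5]]
board [[0.653, -0.193], [0.653, -0.433], [0.352, -0.428], [0.354, -0.192]]
jar [ 0.767 -0.2  ]
bowl [0.768 0.187]
```

Request:
servo_tool(
  plan=[
    [0, 0, -0.1, 3, -1.3, 0, 1],
    [0, 0, -0.2, 6, -2.7, 0, 1],
    [0, 0, -0.31, 10, -4.5, 0, 1],
    [0, 0, -0.43, 14, -6.3, 0, 1],
    [0, 0, -0.55, 18, -8.1, 0, 1],
    [0, 0, -0.67, 22, -9.8, 0, 1],
    [0, 0, -0.79, 26, -11.6, 0, 1],
    [0, 0, -0.9, 29, -13, 0, 1],
    [0, 0, -0.98, 31.5, -14.1, 0, 1],
    [0, 0, -1.0245, 33, -14.75, 0, 1],
    [0, 0, -1.0245, 33, -14.75, 0, 1],
    [0, 0, -1.0245, 33, -14.75, 0, 1],
  ],
  force=60,
)

```text
time_s: 2.4
tool_pos: [0.4975, -0.3375, 0.2311]
orientation: [-179.9, 0.1, 81.3]
contact_force: [0.1, -0.1, -0.5]
opening: 0.0853
gripper_force: 0.0
```

```bash
cat > go.py <<'E'
from h import *
from scipy.spatial.transform import Rotation as Ro
def to(x,y,z,yaw):
    o=robot.observe();R=Ro.from_euler('xyz',o['orientation'],degrees=True)
    d=R.inv().apply(np.array([x,y,z])-o['tool_pos'])*100
    w=(R.inv()*Ro.from_euler('xyz',[180,0,yaw],degrees=True)).as_rotvec()
    print('t',round(o['time_s'],2),'at',np.round(o['tool_pos'],4),np.round(o['orientation'],1),'F',np.round(o['contact_force'],1),'op',round(o['opening'],4),round(o['gripper_force'],1),'-> turn',w.round(3),'shift',d.round(2))
E
python3 -c "
from go import *
to(.498,-.3365,.128,81.4)
c=cam('top','g1.png');i=cv2.imread('pics/g1.png')[200:330,400:560];s=cam('side');j=s['img'][90:220,300:460,::-1]
cv2.imwrite('pics/g1c.png',cv2.resize(np.hstack([i,j]),None,fx=2.5,fy=2.5))"
```

```text
t 2.4 at [ 0.4975 -0.3375  0.2311] [-1.799e+02  1.000e-01  8.130e+01] F [ 0.1 -0.1 -0.5] op 0.0853 0.0 -> turn [-0.001  0.001 -0.002] shift [ 0.12  0.04 10.31]
```

View pics/g1c.png

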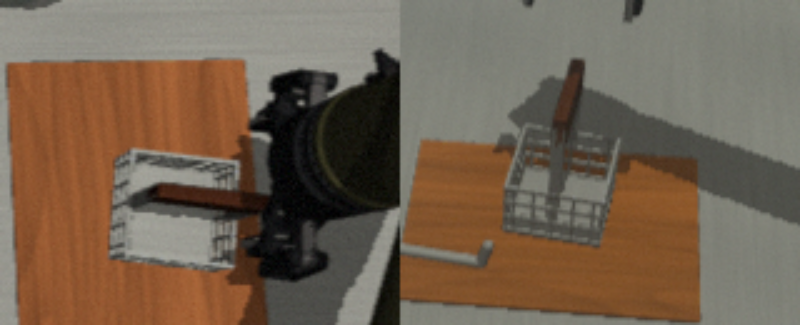

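Request:
servo_tool(
  plan=[
    [0, 0, 0, 0.1, 0, 2.5, 1],
    [0, 0, 0, 0.1, 0, 5, 1],
    [0, 0, 0, 0.1, 0, 7.5, 1],
    [0, 0, 0, 0.1, 0, 9.5, 1],
    [0, 0, 0, 0.1, 0, 10.3, 1],
    [0, 0, 0, 0.1, 0, 10.3, 1],
  ],
)

```text
time_s: 3.1
tool_pos: [0.4972, -0.3358, 0.1272]
orientation: [-179.9, -0.0, 81.3]
contact_force: [-0.0, -0.2, 0.2]
opening: 0.0853
gripper_force: 0.0
```

Request:
servo_tool(
  plan=[
    [0, 0, 0, 0, 0, 0, 0.3],
    [0, 0, 0, 0, 0, 0, 0.2],
    [0, 0, 0, 0, 0, 0, 0],
    [0, 0, 0, 0, 0, 0, 0],
    [0, 0, 0, 0, 0, 0, 0],
    [0, 0, 0, 0, 0, 0, 0],
    [0, 0, 0, 0, 0, 0, 0],
    [0, 0, 0, 0, 0, 0, 0],
  ],
)

```text
time_s: 3.9
tool_pos: [0.4991, -0.3351, 0.1288]
orientation: [179.9, 0.0, 81.4]
contact_force: [0.5, -0.1, 2.2]
opening: 0.0132
gripper_force: 62.1
```

```bash
python3 -c "
from go import *
to(.498,-.3365,.128,81.4)
c=cam('top');i=c['img'][200:330,400:560,::-1];s=cam('side');j=s['img'][90:220,300:460,::-1]
cv2.imwrite('pics/g2c.png',cv2.resize(np.hstack([i,j]),None,fx=2.5,fy=2.5))"
```

```text
t 3.9 at [ 0.4991 -0.3351  0.1288] [179.9   0.   81.4] F [ 0.5 -0.1  2.2] op 0.0132 62.1 -> turn [0.001 0.001 0.001] shift [-0.15 -0.09  0.08]
```

View pics/g2c.png

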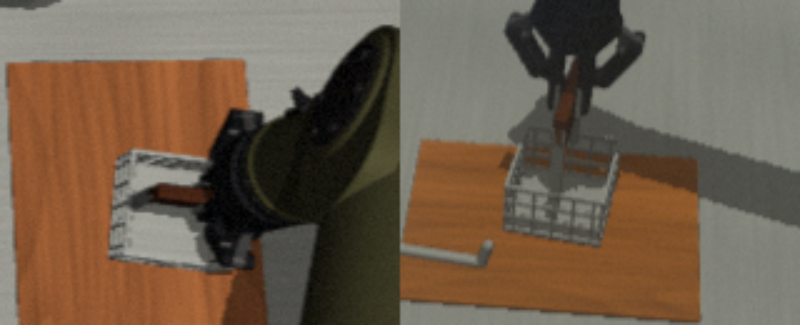

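Request:
servo_tool(
  plan=[
    [0, 0, 0, 0, 0, -1, 0],
    [0, 0, 0, 0, 0, -2.5, 0],
    [0, 0, 0, 0, 0, -4.5, 0],
    [0, 0, 0, 0, 0, -6.5, 0],
    [0, 0, 0, 0, 0, -8.5, 0],
    [0, 0, 0, 0, 0, -10, 0],
    [0, 0, 0, 0, 0, -11, 0],
    [0, 0, 0, 0, 0, -11, 0],
  ],
)

```text
time_s: 4.8
tool_pos: [0.4993, -0.3353, 0.24]
orientation: [179.9, 0.1, 81.4]
contact_force: [1.4, 0.1, -3.6]
opening: 0.0129
gripper_force: 61.3
```

```bash
python3 -c "
from go import *
to(.466,-.079,.240,83.15)"
```

```text
t 4.8 at [ 0.4993 -0.3353  0.24  ] [1.799e+02 1.000e-01 8.140e+01] F [ 1.4  0.1 -3.6] op 0.0129 61.3 -> turn [ 0.002  0.001 -0.03 ] shift [24.85 -7.11 -0.05]
```

Request:
servo_tool(
  plan=[
    [0, 0, -0.003, 1.2, -0.35, 0, 0],
    [0, 0, -0.006, 3.5, -1, 0, 0],
    [0, 0, -0.01, 6.5, -1.85, 0, 0],
    [0, 0, -0.013, 9.5, -2.7, 0, 0],
    [0, 0, -0.016, 12.5, -3.6, 0, 0],
    [0, 0, -0.02, 15.5, -4.4, 0, 0],
    [0, 0, -0.023, 18.5, -5.3, 0, 0],
    [0, 0, -0.026, 21.3, -6.1, 0, 0],
    [0, 0, -0.03, 23.7, -6.8, 0, 0],
    [0, 0, -0.03, 24.8, -7.1, 0, 0],
    [0, 0, -0.03, 24.8, -7.1, 0, 0],
    [0, 0, -0.03, 24.8, -7.1, 0, 0],
  ],
)

```text
time_s: 6.0
tool_pos: [0.4651, -0.0803, 0.2379]
orientation: [-180.0, 0.1, 83.1]
contact_force: [0.7, 0.3, -3.1]
opening: 0.0134
gripper_force: 61.3
```

```bash
python3 -c "
from go import *
to(.466,-.079,.203,83.15)
to(.605,-.0957,.203,83.15)
c=cam('top');i=c['img'][170:330,280:440,::-1];s=cam('side');j=s['img'][130:290,240:400,::-1]
cv2.imwrite('pics/g3c.png',cv2.resize(np.hstack([i,j]),None,fx=2.5,fy=2.5))"
```

```text
t 6.0 at [ 0.4651 -0.0803  0.2379] [-1.80e+02  1.00e-01  8.31e+01] F [ 0.7  0.3 -3.1] op 0.0134 61.3 -> turn [-0.001  0.001 -0.001] shift [0.14 0.07 3.49]
t 6.0 at [ 0.4651 -0.0803  0.2379] [-1.80e+02  1.00e-01  8.31e+01] F [ 0.7  0.3 -3.1] op 0.0134 61.3 -> turn [-0.001  0.001 -0.001] shift [ 0.15 14.07  3.48]
```

View pics/g3c.png

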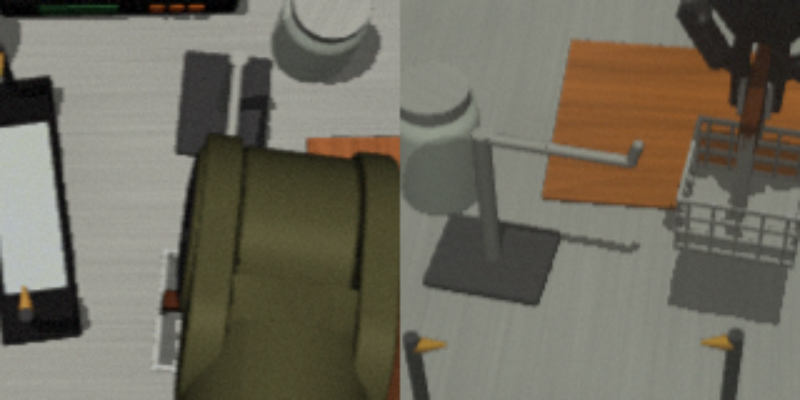

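Request:
servo_tool(
  plan=[
    [0, 0, 0, 0.15, 0, 1, 0],
    [0, 0, 0, 0.15, 0, 2.5, 0],
    [0, 0, 0, 0.15, 0, 3.3, 0],
    [0, 0, 0, 0.15, 0.5, 3.3, 0],
    [0, 0, 0, 0.15, 1.5, 3.3, 0],
    [0, 0, 0, 0.15, 2.8, 3.3, 0],
    [0, 0, 0, 0.15, 4.2, 3.3, 0],
    [0, 0, 0, 0.15, 5.4, 3.3, 0],
    [0, 0, 0, 0.15, 6, 3.3, 0],
    [0, 0, 0, 0.15, 6, 3.3, 0],
  ],
)

```text
time_s: 7.1
tool_pos: [0.5261, -0.0848, 0.2053]
orientation: [180.0, -0.0, 83.2]
contact_force: [-0.5, -0.3, -3.0]
opening: 0.0135
gripper_force: 61.3
```

```bash
python3 -c "
from go import *
to(.605,-.0957,.203,83.15)
s=cam('side');j=s['img'][140:260,250:410,::-1]
cv2.imwrite('pics/g4c.png',cv2.resize(j,None,fx=4,fy=4))"
```

```text
t 7.1 at [ 0.5261 -0.0848  0.2053] [180.   -0.   83.2] F [-0.5 -0.3 -3. ] op 0.0135 61.3 -> turn [ 0.    -0.001  0.   ] shift [-0.14  7.97  0.23]
```

View pics/g4c.png

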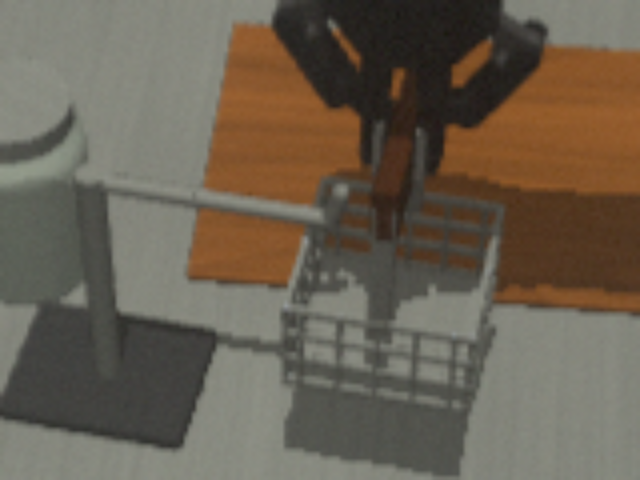

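Request:
servo_tool(
  plan=[
    [0, 0, 0, -0.1, 0.5, 0.1, 0],
    [0, 0, 0, -0.1, 1.5, 0.1, 0],
    [0, 0, 0, -0.1, 2.7, 0.1, 0],
    [0, 0, 0, -0.1, 4, 0.1, 0],
    [0, 0, 0, -0.1, 5.3, 0.1, 0],
    [0, 0, 0, -0.1, 6.6, 0.1, 0],
    [0, 0, 0, -0.1, 7.5, 0.1, 0],
    [0, 0, 0, -0.1, 8, 0.1, 0],
    [0, 0, 0, -0.1, 8, 0.1, 0],
    [0, 0, 0, -0.1, 8, 0.1, 0],
  ],
)

```text
time_s: 8.15
tool_pos: [0.6042, -0.0952, 0.2041]
orientation: [-180.0, 0.0, 83.2]
contact_force: [-0.5, -0.2, -3.5]
opening: 0.0131
gripper_force: 61.3
```

```bash
python3 -c "
from go import *
to(.605,-.0957,.172,83.15)
s=cam('side');j=s['img'][140:260,230:390,::-1]
cv2.imwrite('pics/g5c.png',cv2.resize(j,None,fx=4,fy=4))"
```

```text
t 8.15 at [ 0.6042 -0.0952  0.2041] [-180.     0.    83.2] F [-0.5 -0.2 -3.5] op 0.0131 61.3 -> turn [-0.001  0.     0.   ] shift [-0.04  0.09  3.21]
```

View pics/g5c.png

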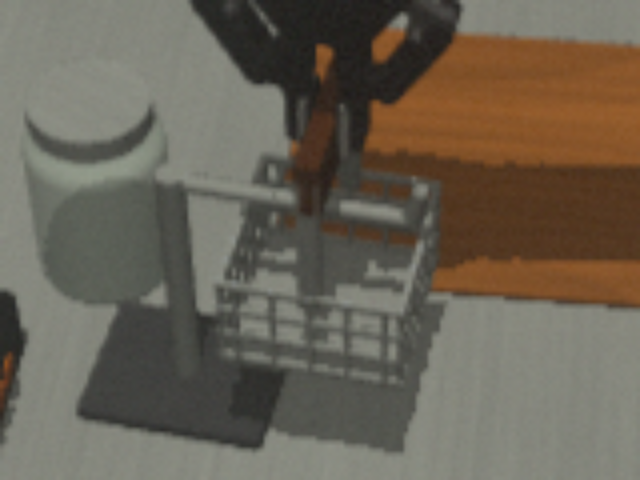

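The side view shows the arm running through the handle: post top at (272,185), bar in the middle, tip at (335,190). I'll lower the basket and watch the force.

Request:
servo_tool(
  plan=[
    [0, 0, 0, 0, 0, 0.6, 0],
    [0, 0, 0, 0, 0, 1.2, 0],
    [0, 0, 0, 0, 0, 1.8, 0],
    [0, 0, 0, 0, 0, 2.3, 0],
    [0, 0, 0, 0, 0, 2.6, 0],
    [0, 0, 0, 0, 0, 2.8, 0],
    [0, 0, 0, 0, 0, 2.8, 0],
  ],
)

```text
time_s: 8.9
tool_pos: [0.6043, -0.0954, 0.176]
orientation: [-180.0, 0.0, 83.2]
contact_force: [0.8, -0.0, -2.7]
opening: 0.013
gripper_force: 61.2
```

Request:
servo_tool(
  plan=[
    [0, 0, 0, 0, 0, 0.1, 0],
    [0, 0, 0, 0, 0, 0.2, 0],
    [0, 0, 0, 0, 0, 0.3, 0],
    [0, 0, 0, 0, 0, 0.3, 0],
    [0, 0, 0, 0, 0, 0.3, 0],
  ],
)

```text
time_s: 9.4
tool_pos: [0.6045, -0.0954, 0.1733]
orientation: [180.0, 0.0, 83.2]
contact_force: [0.3, -0.9, -3.5]
opening: 0.0132
gripper_force: 61.2
```

Request:
servo_tool(
  plan=[
    [0, 0, 0, 0, 0, 0.1, 0],
    [0, 0, 0, 0, 0, 0.2, 0],
    [0, 0, 0, 0, 0, 0.2, 0],
    [0, 0, 0, 0, 0, 0.2, 0],
  ],
)

```text
time_s: 9.8
tool_pos: [0.6046, -0.0953, 0.1716]
orientation: [180.0, 0.0, 83.2]
contact_force: [0.2, -0.2, -1.1]
opening: 0.013
gripper_force: 61.7
```

Request:
servo_tool(
  plan=[
    [0, 0, 0, 0, 0, 0.1, 0],
    [0, 0, 0, 0, 0, 0.1, 0],
    [0, 0, 0, 0, 0, 0.1, 0.2],
    [0, 0, 0, 0, 0, 0, 0.25],
    [0, 0, 0, 0, 0, 0, 0.3],
    [0, 0, 0, 0, 0, 0, 0.4],
    [0, 0, 0, 0, 0, 0, 0.4],
    [0, 0, 0, 0, 0, 0, 0.4],
  ],
)

```text
time_s: 10.6
tool_pos: [0.6045, -0.0953, 0.1712]
orientation: [-180.0, 0.0, 83.2]
contact_force: [0.1, 1.1, -0.2]
opening: 0.0343
gripper_force: 0.0
```

Request:
servo_tool(
  plan=[
    [0, 0, 0, 0, 0, -1, 0.4],
    [0, 0, 0, 0, 0, -2, 0.4],
    [0, 0, 0, 0, 0, -4, 0.4],
    [0, 0, 0, 0, 0, -6, 0.4],
    [0, 0, 0, 0, 0, -8, 0.4],
    [0, 0, 0, 0, 0, -10, 0.4],
    [0, 0, 0, 0, 0, -13, 0.7],
    [0, 0, 0, 0, 0, -15, 1],
    [0, 0, 0, 0, 0, -15, 1],
  ],
)

```text
time_s: 11.5
tool_pos: [0.6061, -0.095, 0.3261]
orientation: [179.6, 0.0, 83.2]
contact_force: [0.3, -0.4, 0.3]
opening: 0.0761
gripper_force: 0.0
```

```bash
python3 -c "
from go import *
to(.41,.355,.15,187)
t=cam('top','t6.png');s=cam('side');j=s['img'][140:260,230:390,::-1]
i=t['img'][225:365,150:265,::-1]
cv2.imwrite('pics/g6c.png',np.hstack([cv2.resize(i,(394,480),interpolation=cv2.INTER_CUBIC),cv2.resize(j,(400,480))]))
for n in('top','side'):
  c={'top':t,'side':s}[n]
  print(n,[(np.round(ray(c,x['point'],.025)[:2],3).tolist(),round(x['confidence'],2)) for x in robot.find_in(n,'dish_a')])"
```

```text
t 11.5 at [ 0.6061 -0.095   0.3261] [179.6   0.   83.2] F [ 0.3 -0.4  0.3] op 0.0761 0.0 -> turn [ 0.005  0.007 -1.812] shift [ 42.36 -24.96  17.4 ]
top [([0.557, 0.382], 0.88), ([0.566, 0.245], 0.83), ([0.412, 0.366], 0.59), ([0.614, -0.078], 0.2)]
side [([0.412, 0.369], 0.95), ([0.566, 0.245], 0.9), ([0.564, 0.387], 0.77)]
```

View pics/g6c.png

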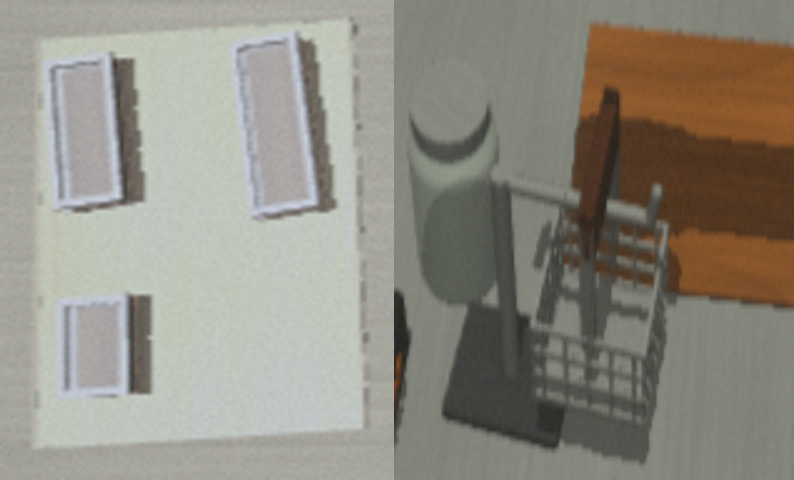

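The side view shows the basket hanging on the arm, let go. The smallest dish has its lid corners at crop (60,300), (127,294), (129,391) and (63,397).

```bash
python3 -c "
from fit import *
from go import to
t=cam('top');C={'t':t}
for n,P in(('a',((60,300),(127.5,294),(129.5,391),(63,397.5))),('c',((46,62),(108,54),(122,200),(56,208))),('d',((233,44),(297,34),(319,207),(254,217)))):
  for L in (.07,.09,.11,.13):
    r=fit(C,[('t',np.array([p[0]/3.426+150,p[1]/3.4286+225])-.5*(1-1/3.43),(a*L/2,c*.025,.03)) for p,(a,c) in zip(P,((1,1),(1,-1),(-1,-1),(-1,1)))],[.5,.3,0])
    if np.abs(r[1]).max()<2.5: show(n+str(L),r)
"
```

```text
a0.07 [0.4083 0.3641] yaw 4.68 res 0.7 
c0.11 [0.5617 0.3811] yaw 7.58 res 0.9 
d0.13 [0.564  0.2407] yaw 8.69 res 0.6
```

Request:
servo_tool(
  plan=[
    [0, 0, -0.147, 2, -1.2, 0, 1],
    [0, 0, -0.295, 5, -2.9, 0, 1],
    [0, 0, -0.442, 9, -5.2, 0, 1],
    [0, 0, -0.59, 13, -7.5, 0, 1],
    [0, 0, -0.737, 17, -9.8, 0, 1],
    [0, 0, -0.885, 21, -12.1, 1, 1],
    [0, 0, -1.032, 25, -14.4, 2, 1],
    [0, 0, -1.18, 29, -16.7, 4, 1],
    [0, 0, -1.327, 33, -19, 6, 1],
    [0, 0, -1.475, 37, -21.3, 7, 1],
    [0, 0, -1.622, 41, -23.6, 8, 1],
    [0, 0, -1.77, 43.3, -25, 8, 1],
  ],
)

```text
time_s: 12.95
tool_pos: [0.4041, 0.367, 0.2394]
orientation: [-180.0, -0.2, -174.8]
contact_force: [-0.4, 0.1, 0.1]
opening: 0.085
gripper_force: 0.0
```

```bash
python3 -c "
from go import *
to(.409,.365,.10,184.7);o=robot.observe();print(np.round(o['joint_pos'],1))
s=cam('side')
print([(np.round(ray(s,x['point'],.025)[:2],3).tolist(),round(x['confidence'],2)) for x in robot.find_in('side','dish_a')])"
```

```text
t 12.95 at [0.4041 0.367  0.2394] [-180.    -0.2 -174.8] F [-0.4  0.1  0.1] op 0.085 0.0 -> turn [-0.    -0.003  0.008] shift [-0.51 -0.24 13.94]
[  9.9  13.2 -62.3  95.6  11.8  78.5  41. ]
[([0.567, 0.388], 0.89), ([0.561, 0.245], 0.81), ([0.417, 0.377], 0.56)]
```

Request:
servo_tool(
  plan=[
    [0, 0, 0, 0, 0, 0, 1],
    [0, 0, 0, 0, 0, 3, 1],
    [0, 0, 0, 0, 0, 7, 1],
    [0, 0, 0, 0, 0, 11, 1],
    [0, 0, 0, 0, 0, 14, 1],
    [0, 0, 0, 0, 0, 15, 1],
    [0, 0, 0, 0, 0, 15, 1],
    [0, 0, 0, 0, 0, 15, 1],
  ],
)

```text
time_s: 13.85
tool_pos: [0.4091, 0.3645, 0.0926]
orientation: [180.0, 0.1, -175.5]
contact_force: [0.5, 0.0, 1.1]
opening: 0.0852
gripper_force: 0.0
```

```bash
python3 -c "
from go import *
to(.409,.365,.006,184.7);o=robot.observe();print(np.round(o['joint_pos'],1))"
```

```text
t 13.85 at [0.4091 0.3645 0.0926] [ 1.800e+02  1.000e-01 -1.755e+02] F [0.5 0.  1.1] op 0.0852 0.0 -> turn [ 0.001  0.002 -0.004] shift [0.02 0.04 8.66]
[  4.6  22.  -57.6 105.6  20.7  63.6  34. ]
```

Request:
servo_tool(
  plan=[
    [0, 0, 0, 0, 0, 2, 1],
    [0, 0, 0, 0, 0, 4.5, 1],
    [0, 0, 0, 0, 0, 6.5, 1],
    [0, 0, 0, 0, 0, 8, 1],
    [0, 0, 0, 0, 0, 8.6, 1],
    [0, 0, 0, 0, 0, 8.6, 1],
    [0, 0, 0, 0, 0, 8.6, 1],
  ],
  force=50,
)

```text
time_s: 14.55
tool_pos: [0.4085, 0.3651, 0.0063]
orientation: [179.9, 0.1, -175.4]
contact_force: [0.0, -0.7, -0.2]
opening: 0.0859
gripper_force: 0.0
```

Request:
servo_tool(
  plan=[
    [0, 0, 0, 0, 0, 0, 0.7],
    [0, 0, 0, 0, 0, 0, 0.65],
    [0, 0, 0, 0, 0, 0, 0.6],
    [0, 0, 0, 0, 0, 0, 0.55],
    [0, 0, 0, 0, 0, 0, 0.5],
    [0, 0, 0, 0, 0, 0, 0.5],
    [0, 0, 0, 0, 0, 0, 0.5],
    [0, 0, 0, 0, 0, 0, 0.5],
  ],
)

```text
time_s: 15.35
tool_pos: [0.4083, 0.3651, 0.0061]
orientation: [180.0, 0.1, -175.4]
contact_force: [-0.5, 0.2, 6.1]
opening: 0.0493
gripper_force: 53.1
```

Request:
servo_tool(
  plan=[
    [0, 0, 0, 0, 0, -0.5, 0.5],
    [0, 0, 0, 0, 0, -2, 0.5],
    [0, 0, 0, 0, 0, -5, 0.5],
    [0, 0, 0, 0, 0, -9, 0.5],
    [0, 0, 0, 0, 0, -13, 0.5],
    [0, 0, 0, 0, 0, -17, 0.5],
    [0, 0, 0, 0, 0, -20, 0.5],
    [0, 0, 0, 0, 0, -22, 0.5],
    [0, 0, 0, 0, 0, -23, 0.5],
    [0, 0, 0, 0, 0, -23, 0.5],
  ],
)

```text
time_s: 16.35
tool_pos: [0.4081, 0.3648, 0.2366]
orientation: [180.0, 0.1, -175.4]
contact_force: [0.0, -0.2, -1.9]
opening: 0.0496
gripper_force: 52.4
```

```bash
python3 -c "
from go import *
to(.5867,.0931,.22,186.77);o=robot.observe();print(np.round(o['joint_pos'],1))
s=cam('side')
print([(np.round(ray(s,x['point'],.245)[:2],3).tolist(),np.round(ray(s,x['point'],.025)[:2],3).tolist(),round(x['confidence'],2)) for x in robot.find_in('side','dish_a')])"
```

```text
t 16.35 at [0.4081 0.3648 0.2366] [ 1.800e+02  1.000e-01 -1.754e+02] F [ 0.  -0.2 -1.9] op 0.0496 52.4 -> turn [ 0.001  0.002 -0.038] shift [-15.63 -28.5    1.68]
[ 10.3  13.4 -62.4  95.9  12.2  78.   40.6]
[([0.549, 0.355], [0.564, 0.247], 0.88), ([0.431, 0.369], [0.409, 0.266], 0.79), ([0.548, 0.463], [0.562, 0.39], 0.68)]
```

Request:
servo_tool(
  plan=[
    [0, 0, -0.002, -0.8, -1.4, 0, 0.5],
    [0, 0, -0.006, -2.2, -4, 0, 0.5],
    [0, 0, -0.01, -4.2, -7.7, 0, 0.5],
    [0, 0, -0.014, -6.2, -11.3, 0, 0.5],
    [0, 0, -0.018, -8.2, -15, 0, 0.5],
    [0, 0, -0.023, -10.2, -18.6, 0, 0.5],
    [0, 0, -0.028, -12.2, -22.2, 0, 0.5],
    [0, 0, -0.032, -14, -25.5, 0, 0.5],
    [0, 0, -0.036, -15.2, -27.7, 0, 0.5],
    [0, 0, -0.038, -15.6, -28.5, 0, 0.5],
    [0, 0, -0.038, -15.6, -28.5, 0, 0.5],
    [0, 0, -0.038, -15.6, -28.5, 0, 0.5],
  ],
)

```text
time_s: 17.65
tool_pos: [0.5848, 0.0948, 0.2347]
orientation: [179.9, -0.1, -173.1]
contact_force: [-0.1, 0.1, -0.8]
opening: 0.0489
gripper_force: 52.4
```

```bash
python3 -c "
from go import *
to(.5867,.0931,.140,186.77);o=robot.observe();print(np.round(o['joint_pos'],1))"
```

```text
t 17.65 at [0.5848 0.0948 0.2347] [ 1.799e+02 -1.000e-01 -1.731e+02] F [-0.1  0.1 -0.8] op 0.0489 52.4 -> turn [ 0.001 -0.002  0.002] shift [-0.18 -0.2   9.47]
[ 31.9  18.4 -53.3  89.9  14.8  79.3  74.1]
```

Request:
servo_tool(
  plan=[
    [0, 0, 0, 0, 0, 0, 0.5],
    [0, 0, 0, -0.1, -0.1, 1, 0.5],
    [0, 0, 0, -0.1, -0.1, 2.5, 0.5],
    [0, 0, 0, -0.1, -0.1, 4.5, 0.5],
    [0, 0, 0, -0.1, -0.1, 6.5, 0.5],
    [0, 0, 0, -0.1, -0.1, 8.3, 0.5],
    [0, 0, 0, -0.1, -0.1, 9.2, 0.5],
    [0, 0, 0, -0.1, -0.1, 9.4, 0.5],
    [0, 0, 0, -0.1, -0.1, 9.4, 0.5],
    [0, 0, 0, -0.1, -0.1, 9.4, 0.5],
  ],
)

```text
time_s: 18.65
tool_pos: [0.5878, 0.0921, 0.1421]
orientation: [-180.0, 0.1, -173.3]
contact_force: [0.1, 0.0, -0.4]
opening: 0.0491
gripper_force: 52.4
```

```bash
python3 -c "
from go import *
to(.5867,.0931,.140,186.77)
s=cam('side')
print([(np.round(x['point'],1).tolist(),np.round(ray(s,x['point'],.155)[:2],3).tolist(),round(x['confidence'],2)) for x in robot.find_in('side','dish_a')])
c6,s6=np.cos(np.radians(6.77)),np.sin(np.radians(6.77))
j=s['img'][210:330,220:400,::-1].copy();k=4;j=cv2.resize(j,None,fx=k,fy=k,interpolation=cv2.INTER_CUBIC)
for zt in (.136,.164):
  for a in(-1,1):
    for b in(1,-1):
      X=(.5867+a*.035*c6-b*.025*s6,.0931+a*.035*s6+b*.025*c6,zt);p=proj(s,X);cv2.circle(j,(int((p[0]-220)*k),int((p[1]-210)*k)),3,(0,0,255),1)
for a in(-.095,.095):
  p=proj(s,(.5867+a*c6,.0931+a*s6,.15));cv2.circle(j,(int((p[0]-220)*k),int((p[1]-210)*k)),3,(0,255,0),1)
cv2.imwrite('pics/g7c.png',j)"
```

```text
t 18.65 at [0.5878 0.0921 0.1421] [-1.800e+02  1.000e-01 -1.733e+02] F [ 0.1  0.  -0.4] op 0.0491 52.4 -> turn [-0.     0.001 -0.   ] shift [0.09 0.11 0.21]
[([313.9, 373.0], [0.555, 0.31], 0.65), ([304.5, 450.1], [0.554, 0.431], 0.64), ([313.7, 266.6], [0.58, 0.097], 0.62)]
```

View pics/g7c.png

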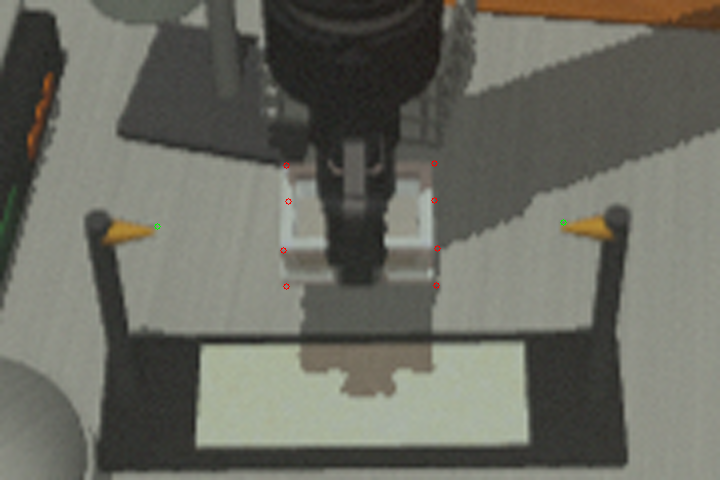

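The dish sits between the pointer tips, at crop (158,231) and (561,228), with its corners on the expected box. I'll bring it down about 2 mm and hold it.

Request:
servo_tool(
  plan=[
    [0, 0, 0, 0.05, 0.1, 0.2, 0.5],
    [0, 0, 0, 0.05, 0.1, 0.2, 0.5],
    [0, 0, 0, 0.05, 0.1, 0.2, 0.5],
    [0, 0, 0, 0.05, 0.1, 0.2, 0.5],
    [0, 0, 0, 0.05, 0.1, 0.2, 0.5],
    [0, 0, 0, 0.05, 0.1, 0.2, 0.5],
    [0, 0, 0, 0.05, 0.1, 0.2, 0.5],
    [0, 0, 0, 0.05, 0.1, 0.2, 0.5],
    [0, 0, 0, 0.05, 0.1, 0.2, 0.5],
    [0, 0, 0, 0.05, 0.1, 0.2, 0.5],
    [0, 0, 0, 0.05, 0.1, 0.2, 0.5],
    [0, 0, 0, 0.05, 0.1, 0.2, 0.5],
  ],
)

```text
time_s: 19.95
tool_pos: [0.5866, 0.0928, 0.1393]
orientation: [-180.0, 0.0, -173.3]
contact_force: [-0.3, -0.6, -1.3]
opening: 0.049
gripper_force: 52.4
```

Request:
servo_tool(
  plan=[
    [0, 0, 0, 0, 0, 0, 0.5],
    [0, 0, 0, 0, 0, 0, 0.5],
    [0, 0, 0, 0, 0, 0, 0.5],
    [0, 0, 0, 0, 0, 0, 0.5],
    [0, 0, 0, 0, 0, 0, 0.5],
    [0, 0, 0, 0, 0, 0, 0.5],
    [0, 0, 0, 0, 0, 0, 0.5],
    [0, 0, 0, 0, 0, 0, 0.5],
    [0, 0, 0, 0, 0, 0, 0.5],
    [0, 0, 0, 0, 0, 0, 0.5],
    [0, 0, 0, 0, 0, 0, 0.5],
    [0, 0, 0, 0, 0, 0, 0.5],
  ],
)

```text
time_s: 21.15
tool_pos: [0.5866, 0.0928, 0.1393]
orientation: [-180.0, 0.0, -173.3]
contact_force: [0.5, -0.4, -1.0]
opening: 0.0488
gripper_force: 52.4
```

Request:
servo_tool(
  plan=[
    [0, 0, 0, 0, 0, 0, 0.5],
    [0, 0, 0, 0, 0, 0, 0.5],
    [0, 0, 0, 0, 0, 0, 0.5],
    [0, 0, 0, 0, 0, 0, 0.5],
    [0, 0, 0, 0, 0, 0, 0.5],
    [0, 0, 0, 0, 0, 0, 0.5],
    [0, 0, 0, 0, 0, 0, 0.5],
    [0, 0, 0, 0, 0, 0, 0.5],
    [0, 0, 0, 0, 0, 0, 0.5],
    [0, 0, 0, 0, 0, 0, 0.5],
  ],
)

```text
time_s: 22.15
tool_pos: [0.5866, 0.0927, 0.1393]
orientation: [-180.0, 0.0, -173.3]
contact_force: [-0.3, 0.0, -1.1]
opening: 0.0492
gripper_force: 52.4
```

```bash
python3 -c "
from go import *
to(.40,-.311,.22,100)
o=robot.observe();c=cam('side');o2=robot.observe();print(np.round(o2['tool_pos'],4))"
```

```text
t 22.15 at [0.5866 0.0927 0.1393] [-180.     0.  -173.3] F [-0.3  0.  -1.1] op 0.0492 52.4 -> turn [-0.     0.     1.514] shift [ 23.27 -37.9   -8.07]
[0.5866 0.0928 0.1393]
```

Request:
servo_tool(
  plan=[
    [0, 0, 0, 0, 0, -1, 0.5],
    [0, 0, 0, 0, 0, -3.5, 0.5],
    [0, 0, 0, 0, 0, -7, 0.5],
    [0, 0, 0, 0, 0, -10.5, 0.5],
    [0, 0, 0, 0, 0, -13, 0.5],
    [0, 0, 0, 0, 0, -14, 0.5],
    [0, 0, 0, 0, 0, -14, 0.5],
  ],
)

```text
time_s: 22.9
tool_pos: [0.5872, 0.0932, 0.2809]
orientation: [-180.0, 0.2, -173.3]
contact_force: [0.5, 1.0, -2.0]
opening: 0.0491
gripper_force: 52.4
```

Request:
servo_tool(
  plan=[
    [0, 0, 0.08, 1.2, -2, 0, 0.5],
    [0, 0, 0.2, 3.2, -5.2, 0, 0.5],
    [0, 0, 0.34, 5.4, -8.8, 0, 0.5],
    [0, 0, 0.48, 7.6, -12.4, 0, 0.5],
    [0, 0, 0.62, 9.8, -16, 0, 0.5],
    [0, 0, 0.76, 12, -19.5, 0, 0.5],
    [0, 0, 0.9, 14.1, -23, 0, 0.5],
    [0, 0, 1.04, 16.2, -26.4, 0, 0.5],
    [0, 0, 1.18, 18.3, -29.8, 0, 0.5],
    [0, 0, 1.32, 20.4, -33.2, 0, 0.5],
    [0, 0, 1.44, 22.3, -36.3, 0, 0.5],
    [0, 0, 1.51, 23.3, -37.9, 0, 0.5],
  ],
)

```text
time_s: 24.1
tool_pos: [0.3964, -0.3141, 0.2771]
orientation: [-179.8, -0.1, 99.7]
contact_force: [-0.4, -0.1, -0.9]
opening: 0.049
gripper_force: 52.4
```

Request:
servo_tool(
  plan=[
    [0, 0, 0, 0, 0, 0, 0.5],
    [0, 0, 0, 0, 0, 3, 0.5],
    [0, 0, 0, 0, 0, 7, 0.5],
    [0, 0, 0, 0, 0, 11, 0.5],
    [0, 0, 0, 0, 0, 15, 0.5],
    [0, 0, 0, 0, 0, 18, 0.5],
    [0, 0, 0, 0, 0, 20, 0.5],
    [0, 0, 0, 0, 0, 20, 0.5],
    [0, 0, 0, 0, 0, 20, 0.5],
  ],
)

```text
time_s: 25.0
tool_pos: [0.3999, -0.3098, 0.0791]
orientation: [-180.0, -0.1, 100.3]
contact_force: [0.8, -0.5, -1.2]
opening: 0.0492
gripper_force: 52.3
```

```bash
python3 -c "
from go import *
to(.40,-.311,.0105,100)"
```

```text
t 25.0 at [ 0.3999 -0.3098  0.0791] [-1.800e+02 -1.000e-01  1.003e+02] F [ 0.8 -0.5 -1.2] op 0.0492 52.3 -> turn [-0.    -0.001  0.006] shift [-0.13 -0.01  6.86]
```

Request:
servo_tool(
  plan=[
    [0, 0, 0, 0, 0, 2, 0.5],
    [0, 0, 0, 0, 0, 4, 0.5],
    [0, 0, 0, 0, 0, 5.5, 0.5],
    [0, 0, 0, 0, 0, 6.3, 0.5],
    [0, 0, 0, 0, 0, 6.7, 0.5],
    [0, 0, 0, 0, 0, 6.85, 0.5],
    [0, 0, 0, 0, 0, 6.85, 0.5],
    [0, 0, 0, 0, 0, 6.85, 0.5],
  ],
)

```text
time_s: 25.8
tool_pos: [0.4002, -0.3114, 0.0115]
orientation: [180.0, 0.1, 100.2]
contact_force: [0.3, 0.8, -1.3]
opening: 0.049
gripper_force: 52.4
```

Request:
servo_tool(
  plan=[
    [0, 0, 0, 0, 0, 0.08, 0.5],
    [0, 0, 0, 0, 0, 0.16, 0.5],
    [0, 0, 0, 0, 0, 0.16, 0.5],
    [0, 0, 0, 0, 0, 0.16, 0.5],
  ],
)

```text
time_s: 26.2
tool_pos: [0.4, -0.3113, 0.0101]
orientation: [180.0, 0.1, 100.2]
contact_force: [-2.1, 0.3, 5.4]
opening: 0.0493
gripper_force: 53.1
```

Request:
servo_tool(
  plan=[
    [0, 0, 0, 0, 0, 0, 0.62],
    [0, 0, 0, 0, 0, 0, 0.7],
    [0, 0, 0, 0, 0, 0, 0.8],
    [0, 0, 0, 0, 0, 0, 0.8],
    [0, 0, 0, 0, 0, 0, 0.8],
    [0, 0, 0, 0, 0, -2, 0.8],
    [0, 0, 0, 0, 0, -5, 0.8],
    [0, 0, 0, 0, 0, -10, 1],
    [0, 0, 0, 0, 0, -15, 1],
    [0, 0, 0, 0, 0, -20, 1],
    [0, 0, 0, 0, 0, -24, 1],
    [0, 0, 0, 0, 0, -24, 1],
  ],
)

```text
time_s: 27.4
tool_pos: [0.4026, -0.3128, 0.2557]
orientation: [179.6, 0.6, 100.2]
contact_force: [0.1, 0.6, -0.1]
opening: 0.0854
gripper_force: 0.0
```

```bash
python3 -c "
from go import *
to(.562,.380,.25,187.5)
for n in('top','side'):
  c=cam(n);print([(np.round(ray(c,x['point'],.027)[:2],3).tolist(),np.round(x['point']).tolist(),round(x['confidence'],2)) for x in robot.find_in(n,'dish_a')])"
```

```text
t 27.4 at [ 0.4026 -0.3128  0.2557] [179.6   0.6 100.2] F [ 0.1  0.6 -0.1] op 0.0854 0.0 -> turn [-0.002  0.013 -1.523] shift [65.35 27.99  0.13]
[([0.565, 0.244], [229.0, 261.0], 0.7), ([0.555, 0.381], [174.0, 265.0], 0.65), ([0.389, -0.308], [458.0, 331.0], 0.59)]
[([0.405, -0.301], [402.0, 178.0], 0.88), ([0.561, 0.386], [306.0, 449.0], 0.72), ([0.563, 0.245], [314.0, 372.0], 0.59)]
```

Request:
servo_tool(
  plan=[
    [0, 0, -0.06, 2, 0.8, 0, 1],
    [0, 0, -0.18, 5.5, 2.3, 0, 1],
    [0, 0, -0.32, 9.7, 4.1, 0, 1],
    [0, 0, -0.46, 14, 6, 0, 1],
    [0, 0, -0.6, 18.3, 7.8, 0, 1],
    [0, 0, -0.74, 22.6, 9.7, 0, 1],
    [0, 0, -0.88, 26.9, 11.5, 0, 1],
    [0, 0, -1.02, 31.2, 13.3, 0, 1],
    [0, 0, -1.16, 35.5, 15.2, 0, 1],
    [0, 0, -1.3, 39.8, 17, 0, 1],
    [0, 0, -1.43, 44, 18.8, 0, 1],
    [0, 0, -1.523, 48, 20.5, 0, 1],
  ],
)

```text
time_s: 28.8
tool_pos: [0.5156, 0.1993, 0.2476]
orientation: [-180.0, -0.1, -172.2]
contact_force: [1.1, 0.1, 0.7]
opening: 0.0851
gripper_force: 0.0
```

Request:
servo_tool(
  plan=[
    [0, 0, 0, -2.5, 3, 0, 1],
    [0, 0, 0, -5, 6.5, 0, 1],
    [0, 0, 0, -7.5, 10, 0, 1],
    [0, 0, 0, -9.5, 13, 1, 1],
    [0, 0, 0, -10.5, 15.5, 3, 1],
    [0, 0, 0, -11.1, 17, 6, 1],
    [0, 0, 0, -11.1, 17, 9, 1],
    [0, 0, 0, -11.1, 17, 10, 1],
    [0, 0, 0, -11.1, 17, 10, 1],
    [0, 0, 0, -11.1, 17, 10, 1],
  ],
)

```text
time_s: 29.8
tool_pos: [0.6045, 0.3805, 0.1498]
orientation: [180.0, 0.0, -172.5]
contact_force: [-0.6, -0.2, -0.5]
opening: 0.0851
gripper_force: 0.0
```

```bash
python3 -c "
from go import *
to(.562,.380,.006,187.5);print(robot.observe()['joint_pos'].round(1))"
```

```text
t 29.8 at [0.6045 0.3805 0.1498] [ 180.     0.  -172.5] F [-0.6 -0.2 -0.5] op 0.0851 0.0 -> turn [ 0.     0.    -0.001] shift [ 4.23  0.5  14.38]
[ -0.2  38.8 -53.1  77.1  30.8  78.9  44.6]
```

Request:
servo_tool(
  plan=[
    [0, 0, 0, 2, 0.2, 0, 1],
    [0, 0, 0, 4.2, 0.5, 0, 1],
    [0, 0, 0, 4.2, 0.5, 2, 1],
    [0, 0, 0, 4.2, 0.5, 5, 1],
    [0, 0, 0, 4.2, 0.5, 8, 1],
    [0, 0, 0, 4.2, 0.5, 9.5, 1],
    [0, 0, 0, 4.2, 0.5, 9.5, 1],
    [0, 0, 0, 4.2, 0.5, 9.5, 1],
  ],
)

```text
time_s: 30.6
tool_pos: [0.5627, 0.3809, 0.0559]
orientation: [179.9, 0.1, -172.5]
contact_force: [-0.1, -0.5, 0.7]
opening: 0.0853
gripper_force: 0.0
```

```bash
python3 -c "
from go import *
to(.562,.380,.006,187.5)
c=cam('side')
print([(np.round(ray(c,x['point'],.027)[:2],3).tolist(),np.round(x['point']).tolist(),round(x['confidence'],2)) for x in robot.find_in('side','dish_a')])"
```

```text
t 30.6 at [0.5627 0.3809 0.0559] [ 1.799e+02  1.000e-01 -1.725e+02] F [-0.1 -0.5  0.7] op 0.0853 0.0 -> turn [ 0.001  0.002 -0.001] shift [ 0.09 -0.09  4.99]
[([0.518, 0.244], [338.0, 374.0], 0.92), ([0.546, 0.392], [314.0, 453.0], 0.58)]
```

Request:
servo_tool(
  plan=[
    [0, 0, 0, 0.05, -0.05, 1.5, 1],
    [0, 0, 0, 0.05, -0.05, 3, 1],
    [0, 0, 0, 0.05, -0.05, 4.4, 1],
    [0, 0, 0, 0.05, -0.05, 4.95, 1],
    [0, 0, 0, 0.05, -0.05, 4.95, 1],
    [0, 0, 0, 0.05, -0.05, 4.95, 0.75],
    [0, 0, 0, 0.05, -0.05, 4.95, 0.65],
    [0, 0, 0, 0.05, -0.05, 4.95, 0.58],
    [0, 0, 0, 0.05, -0.05, 4.95, 0.5],
    [0, 0, 0, 0.05, -0.05, 4.95, 0.5],
    [0, 0, 0, 0.05, -0.05, 4.95, 0.5],
    [0, 0, 0, 0.05, -0.05, 4.95, 0.5],
  ],
)

```text
time_s: 31.9
tool_pos: [0.5618, 0.3805, 0.0058]
orientation: [179.9, 0.1, -172.5]
contact_force: [-0.4, 0.5, 4.5]
opening: 0.0492
gripper_force: 53.2
```

Request:
servo_tool(
  plan=[
    [0, 0, 0, 0, 0, -0.5, 0.5],
    [0, 0, 0, 0, 0, -2, 0.5],
    [0, 0, 0, 0, 0, -5, 0.5],
    [0, 0, 0, 0, 0, -9, 0.5],
    [0, 0, 0, 0, 0, -13, 0.5],
    [0, 0, 0, 0, 0, -17, 0.5],
    [0, 0, 0, 0, 0, -20, 0.5],
    [0, 0, 0, 0, 0, -22, 0.5],
    [0, 0, 0, 0, 0, -23, 0.5],
    [0, 0, 0, 0, 0, -23, 0.5],
  ],
)

```text
time_s: 32.9
tool_pos: [0.5616, 0.3801, 0.2363]
orientation: [180.0, 0.1, -172.5]
contact_force: [0.3, 0.5, -1.3]
opening: 0.0492
gripper_force: 52.4
```

```bash
python3 -c "
from go import *
to(.5867,.0931,.236,186.77)
c=cam('side')
print([(np.round(ray(c,x['point'],.027)[:2],3).tolist(),np.round(ray(c,x['point'],.25)[:2],3).tolist(),round(x['confidence'],2)) for x in robot.find_in('side','dish_a')])"
```

```text
t 32.9 at [0.5616 0.3801 0.2363] [ 1.800e+02  1.000e-01 -1.725e+02] F [ 0.3  0.5 -1.3] op 0.0492 52.4 -> turn [0.001 0.002 0.012] shift [ 1.250e+00 -2.878e+01  1.000e-02]
[([0.517, 0.226], [0.513, 0.34], 0.8), ([0.605, 0.288], [0.58, 0.388], 0.56), ([0.414, -0.258], [0.435, -0.025], 0.46)]
```

Request:
servo_tool(
  plan=[
    [0, 0, 0.001, 0.1, -1.4, 0, 0.5],
    [0, 0, 0.003, 0.2, -4, 0, 0.5],
    [0, 0, 0.004, 0.4, -7.7, 0, 0.5],
    [0, 0, 0.005, 0.5, -11.3, 0, 0.5],
    [0, 0, 0.006, 0.7, -15, 0, 0.5],
    [0, 0, 0.008, 0.8, -18.6, 0, 0.5],
    [0, 0, 0.009, 1, -22.2, 0, 0.5],
    [0, 0, 0.01, 1.1, -25.5, 0, 0.5],
    [0, 0, 0.012, 1.2, -27.9, 0, 0.5],
    [0, 0, 0.012, 1.2, -28.8, 0, 0.5],
    [0, 0, 0.012, 1.2, -28.8, 0, 0.5],
    [0, 0, 0.012, 1.2, -28.8, 0, 0.5],
  ],
)

```text
time_s: 34.2
tool_pos: [0.5863, 0.0944, 0.2342]
orientation: [179.9, -0.1, -173.1]
contact_force: [1.5, 1.5, -1.4]
opening: 0.049
gripper_force: 52.5
```

Request:
servo_tool(
  plan=[
    [0, 0, 0, 0, 0, 0, 0.5],
    [0, 0, 0, 0, 0, 1, 0.5],
    [0, 0, 0, 0, 0, 2.5, 0.5],
    [0, 0, 0, 0, 0, 4.5, 0.5],
    [0, 0, 0, 0, 0, 6.5, 0.5],
    [0, 0, 0, 0, 0, 8.3, 0.5],
    [0, 0, 0, 0, 0, 9.2, 0.5],
    [0, 0, 0, 0, 0, 9.6, 0.5],
    [0, 0, 0, 0, 0, 9.6, 0.5],
    [0, 0, 0, 0, 0, 9.6, 0.5],
  ],
)

```text
time_s: 35.2
tool_pos: [0.5875, 0.0929, 0.1393]
orientation: [180.0, 0.1, -173.2]
contact_force: [0.6, -0.3, -1.8]
opening: 0.0495
gripper_force: 52.5
```

```bash
python3 -c "
from go import *
to(.5867,.0931,.140,186.77)
c=cam('side','s8.png')
print([(np.round(ray(c,x['point'],.027)[:2],3).tolist(),np.round(ray(c,x['point'],.155)[:2],3).tolist(),round(x['confidence'],2)) for x in robot.find_in('side','dish_a')])
j=c['img'].astype(int)
# rim (bright bluish) columns at rows of dish
m=(j.min(2)>150)&(j[:,:,2]>=j[:,:,0]-3)
ys,xs=np.where(m[245:284,262:356]);print(xs.min()+262,xs.max()+262,ys.min()+245,ys.max()+245,len(xs))
for r in (255,262,268,272,276,280): print(r,j[r,272:284].sum(1)//3,j[r,336:352].sum(1)//3)
c6,s6=np.cos(np.radians(6.77)),np.sin(np.radians(6.77))
print([np.round(proj(c,(.5867+a*.055*c6-b*.025*s6,.0931+a*.055*s6+b*.025*c6,z)),1).tolist() for z in(.136,.164) for a in(-1,1) for b in(-1,1)])"
```

```text
t 35.2 at [0.5875 0.0929 0.1393] [ 1.800e+02  1.000e-01 -1.732e+02] F [ 0.6 -0.3 -1.8] op 0.0495 52.5 -> turn [0.    0.001 0.001] shift [ 0.07  0.03 -0.07]
[([0.429, -0.294], [0.44, -0.155], 0.91), ([0.618, 0.003], [0.602, 0.1], 0.81), ([0.772, -0.236], [0.734, -0.105], 0.69), ([0.562, 0.244], [0.554, 0.307], 0.68)]
278 338 252 280 252
255 [139 143 139 141 139 141 142 159 165 170 142 111] [168 169 102  83  85  88  85  85  84  83  84  88  83  80  83  84]
262 [142 141 140 139 141 140 139 167 170 168 142 145] [168 170 118  90  86  87  85  84  87  85  85  85  83  85  81 116]
268 [141 137 140 145 142 141 149 168 170 172 139 141] [168 169 149  98 117 134 134 138 141 140 140 138 136 140 137 138]
272 [138 140 141 139 140 144 157 170 174 171 169 169] [156 153 157 142 141 136 139 138 139 137 140 137 137 137 139 140]
276 [140 142 140 139 142 144 143 146 113 104 103  97] [104 107 129 142 139 138 139 141 142 140 139 140 140 139 140 142]
280 [138 142 142 139 143 145 139 161 159 143 139 141] [132 142 137 140 138 140 140 141 143 142 140 138 140 141 141 140]
[[338.9, 260.1], [339.9, 281.1], [281.8, 260.6], [280.8, 281.7], [339.3, 250.9], [340.3, 272.1], [280.9, 251.4], [279.9, 272.7]]
```

Request:
servo_tool(
  plan=[
    [0, 0, 0, 0.25, 0, 0, 0.5],
    [0, 0, 0, 0.25, 0, 0, 0.5],
    [0, 0, 0, 0.25, 0, 0, 0.5],
    [0, 0, 0, 0.25, 0, 0, 0.5],
    [0, 0, 0, 0.25, 0, 0, 0.5],
    [0, 0, 0, 0.25, 0, 0, 0.5],
    [0, 0, 0, 0.25, 0, 0, 0.5],
    [0, 0, 0, 0.25, 0, 0, 0.5],
    [0, 0, 0, 0.25, 0, 0, 0.5],
    [0, 0, 0, 0.25, 0, 0, 0.5],
    [0, 0, 0, 0.25, 0, 0, 0.5],
    [0, 0, 0, 0.25, 0, 0, 0.5],
  ],
)

```text
time_s: 36.5
tool_pos: [0.5845, 0.0923, 0.1387]
orientation: [-180.0, -0.0, -173.2]
contact_force: [-0.1, -0.1, -0.8]
opening: 0.0488
gripper_force: 52.5
```

Request:
servo_tool(
  plan=[
    [0, 0, 0, 0, 0, 0, 0.5],
    [0, 0, 0, 0, 0, 0, 0.5],
    [0, 0, 0, 0, 0, 0, 0.5],
    [0, 0, 0, 0, 0, 0, 0.5],
    [0, 0, 0, 0, 0, 0, 0.5],
    [0, 0, 0, 0, 0, 0, 0.5],
    [0, 0, 0, 0, 0, 0, 0.5],
    [0, 0, 0, 0, 0, 0, 0.5],
    [0, 0, 0, 0, 0, 0, 0.5],
    [0, 0, 0, 0, 0, 0, 0.5],
    [0, 0, 0, 0, 0, 0, 0.5],
    [0, 0, 0, 0, 0, 0, 0.5],
  ],
)

```text
time_s: 37.7
tool_pos: [0.5845, 0.0923, 0.1387]
orientation: [-180.0, -0.0, -173.2]
contact_force: [-1.1, 1.1, -0.0]
opening: 0.0487
gripper_force: 52.5
```

Request:
servo_tool(
  plan=[
    [0, 0, 0, 0, 0, 0, 0.5],
    [0, 0, 0, 0, 0, 0, 0.5],
    [0, 0, 0, 0, 0, 0, 0.5],
    [0, 0, 0, 0, 0, 0, 0.5],
    [0, 0, 0, 0, 0, 0, 0.5],
    [0, 0, 0, 0, 0, 0, 0.5],
    [0, 0, 0, 0, 0, 0, 0.5],
    [0, 0, 0, 0, 0, 0, 0.5],
    [0, 0, 0, 0, 0, 0, 0.5],
    [0, 0, 0, 0, 0, 0, 0.5],
  ],
)

```text
time_s: 38.7
tool_pos: [0.5845, 0.0923, 0.1387]
orientation: [-180.0, -0.0, -173.2]
contact_force: [0.2, 0.2, -2.1]
opening: 0.0491
gripper_force: 52.5
```

Request:
servo_tool(
  plan=[
    [0, 0, 0, 0, 0, -1, 0.5],
    [0, 0, 0, 0, 0, -3.5, 0.5],
    [0, 0, 0, 0, 0, -7, 0.5],
    [0, 0, 0, 0, 0, -10.5, 0.5],
    [0, 0, 0, 0, 0, -13, 0.5],
    [0, 0, 0, 0, 0, -14, 0.5],
    [0, 0, 0, 0, 0, -14, 0.5],
  ],
)

```text
time_s: 39.4
tool_pos: [0.5852, 0.0927, 0.2802]
orientation: [-180.0, 0.2, -173.2]
contact_force: [0.1, 0.4, -1.0]
opening: 0.049
gripper_force: 52.5
```

```bash
python3 -c "
from go import *
to(.49,-.311,.28,100)
c=cam('side')
print([(np.round(ray(c,x['point'],.027)[:2],3).tolist(),round(x['confidence'],2)) for x in robot.find_in('side','dish_a')])"
```

```text
t 39.4 at [0.5852 0.0927 0.2802] [-180.     0.2 -173.2] F [ 0.1  0.4 -1. ] op 0.049 52.5 -> turn [0.002 0.002 1.515] shift [ 1.424e+01 -3.896e+01 -1.000e-02]
[([0.64, -0.147], 0.88), ([0.431, -0.286], 0.72), ([0.567, 0.245], 0.71)]
```

Request:
servo_tool(
  plan=[
    [0, 0, 0.08, 0.8, -2, 0, 0.5],
    [0, 0, 0.2, 1.9, -5.3, 0, 0.5],
    [0, 0, 0.34, 3.3, -9, 0, 0.5],
    [0, 0, 0.48, 4.6, -12.6, 0, 0.5],
    [0, 0, 0.62, 5.9, -16.2, 0, 0.5],
    [0, 0, 0.76, 7.3, -20, 0, 0.5],
    [0, 0, 0.9, 8.6, -23.6, 0, 0.5],
    [0, 0, 1.04, 9.9, -27.2, 0, 0.5],
    [0, 0, 1.18, 11.2, -30.7, 0, 0.5],
    [0, 0, 1.32, 12.5, -34.2, 0, 0.5],
    [0, 0, 1.44, 13.6, -37.3, 0, 0.5],
    [0, 0, 1.515, 14.2, -39, 0, 0.5],
  ],
)

```text
time_s: 40.7
tool_pos: [0.487, -0.3153, 0.2761]
orientation: [-179.8, -0.1, 99.5]
contact_force: [0.0, -0.3, -1.0]
opening: 0.0492
gripper_force: 52.5
```

Request:
servo_tool(
  plan=[
    [0, 0, 0, 0, 0, 0, 0.5],
    [0, 0, 0, 0, 0, 3, 0.5],
    [0, 0, 0, 0, 0, 7, 0.5],
    [0, 0, 0, 0, 0, 11, 0.5],
    [0, 0, 0, 0, 0, 15, 0.5],
    [0, 0, 0, 0, 0, 18, 0.5],
    [0, 0, 0, 0, 0, 20, 0.5],
    [0, 0, 0, 0, 0, 20, 0.5],
    [0, 0, 0, 0, 0, 20, 0.5],
  ],
)

```text
time_s: 41.6
tool_pos: [0.4899, -0.3103, 0.0785]
orientation: [-180.0, -0.1, 100.1]
contact_force: [0.5, -0.2, -0.4]
opening: 0.0487
gripper_force: 52.4
```

```bash
python3 -c "
from go import *
to(.49,-.311,.0115,100)"
```

```text
t 41.6 at [ 0.4899 -0.3103  0.0785] [-1.800e+02 -1.000e-01  1.001e+02] F [ 0.5 -0.2 -0.4] op 0.0487 52.4 -> turn [-0.    -0.001  0.002] shift [-0.08  0.    6.7 ]
```

Request:
servo_tool(
  plan=[
    [0, 0, 0, 0, 0, 2, 0.5],
    [0, 0, 0, 0, 0, 4, 0.5],
    [0, 0, 0, 0, 0, 5.5, 0.5],
    [0, 0, 0, 0, 0, 6.3, 0.5],
    [0, 0, 0, 0, 0, 6.6, 0.5],
    [0, 0, 0, 0, 0, 6.75, 0.5],
    [0, 0, 0, 0, 0, 6.85, 0.5],
    [0, 0, 0, 0, 0, 6.88, 0.5],
    [0, 0, 0, 0, 0, 6.88, 0.5],
    [0, 0, 0, 0, 0, 6.88, 0.5],
  ],
)

```text
time_s: 42.6
tool_pos: [0.5048, -0.3104, 0.0198]
orientation: [178.6, 0.6, 100.3]
contact_force: [13.5, 7.0, 23.7]
opening: 0.0486
gripper_force: 74.1
```

Touched something early, so a dish on the board has probably been knocked. I'll back off and look.

Request:
servo_tool(
  plan=[
    [0, 0, 0, 0, 0, -0.5, 0.5],
    [0, 0, 0, 0, 0, -1.5, 0.5],
    [0, 0, 0, 0, 0, -3, 0.5],
    [0, 0, 0, 0, 0, -6, 0.5],
    [0, 0, 0, 0, 0, -10, 0.5],
    [0, 0, 0, 0, 0, -14, 0.5],
    [0, 0, 0, 0, 0, -18, 0.5],
    [0, 0, 0, 0, 0, -18, 0.5],
  ],
)

```text
time_s: 43.4
tool_pos: [0.4924, -0.3136, 0.1967]
orientation: [179.6, 0.5, 100.0]
contact_force: [1.3, -0.1, -0.9]
opening: 0.049
gripper_force: 52.6
```

```bash
python3 -c "
from go import *
to(.49,-.311,.0115,100)
C={}
for n in('top','side'):
  c=C[n]=cam(n);print(n,[(np.round(ray(c,x['point'],.031)[:2],3).tolist(),np.round(ray(c,x['point'],.22)[:2],3).tolist(),np.round(x['point']).tolist(),round(x['confidence'],2)) for x in robot.find_in(n,'dish_a')])
i=C['top']['img'][210:360,395:545,::-1];j=C['side']['img'][60:220,300:460,::-1]
cv2.imwrite('pics/g9c.png',np.hstack([cv2.resize(i,(400,400),interpolation=cv2.INTER_CUBIC),cv2.resize(j,(400,400),interpolation=cv2.INTER_CUBIC)]))"
```

```text
t 43.4 at [ 0.4924 -0.3136  0.1967] [179.6   0.5 100. ] F [ 1.3 -0.1 -0.9] op 0.049 52.6 -> turn [ 0.007  0.008 -0.001] shift [ 0.45 -0.31 18.51]
top [([0.503, -0.347], [0.484, -0.286], [471.0, 282.0], 0.91), ([0.42, -0.306], [0.415, -0.253], [457.0, 318.0], 0.82), ([0.565, 0.242], [0.535, 0.198], [229.0, 260.0], 0.64), ([0.468, 0.315], [0.455, 0.257], [198.0, 300.0], 0.5)]
side [([0.427, -0.285], [0.443, -0.081], [393.0, 181.0], 0.91), ([0.564, 0.246], [0.551, 0.339], [314.0, 372.0], 0.85), ([0.492, -0.531], [0.494, -0.276], [371.0, 119.0], 0.7)]
```

View pics/g9c.png

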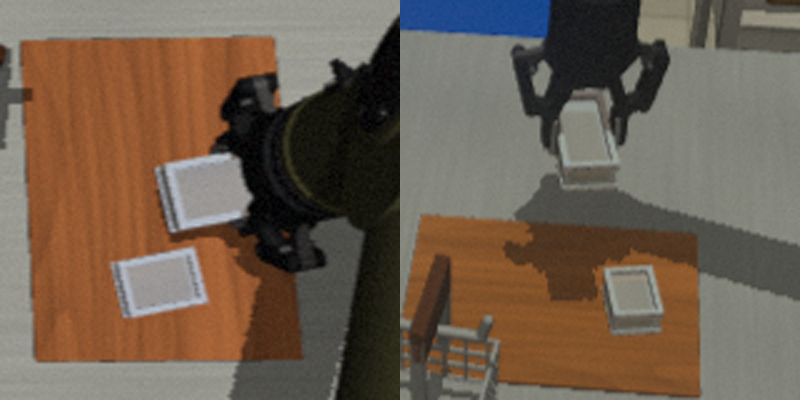

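Dish a is standing flat on the board but has moved to about (0.42,-0.30). Dish c is still held. I'll shift the next slots to higher x.

```bash
python3 -c "
from fit import *
from go import to
c=cam('top')
P=((112,263),(198,248),(208,301),(124,317));k=400/150
q=[np.array([p[0]/k+395,p[1]/k+210]) for p in P]
print([ray(c,u,.034)[:2].round(3).tolist() for u in q])
show('a',fit({'t':c},[('t',u,(a*.035,b*.025,.034)) for u,(a,b) in zip(q,((1,1),(-1,1),(-1,-1),(1,-1)))],[.42,-.3,1.7]))
to(.53,-.311,.10,91)"
```

```text
[[0.441, -0.26], [0.454, -0.337], [0.407, -0.343], [0.394, -0.268]]
a [ 0.4423 -0.3032] yaw 74.18 res 34.8 [[1.4, 5.8], [-1.7, 19.3], [-1.2, -21.1], [1.4, -34.8]]
t 43.65 at [ 0.4883 -0.3114  0.1881] [-1.799e+02 -1.000e-01  1.000e+02] F [ 0.4  0.2 -2. ] op 0.0492 52.6 -> turn [-0.003 -0.002  0.157] shift [-0.7   4.13  8.8 ]
```

Request:
servo_tool(
  plan=[
    [0, 0, 0.03, -0.1, 0.8, 0, 0.5],
    [0, 0, 0.08, -0.3, 2, 0, 0.5],
    [0, 0, 0.13, -0.6, 3.3, 0, 0.5],
    [0, 0, 0.157, -0.7, 4.1, 1, 0.5],
    [0, 0, 0.157, -0.7, 4.1, 4, 0.5],
    [0, 0, 0.157, -0.7, 4.1, 8, 0.5],
    [0, 0, 0.157, -0.7, 4.1, 12, 0.5],
    [0, 0, 0.157, -0.7, 4.1, 15, 0.5],
    [0, 0, 0.157, -0.7, 4.1, 16.5, 0.5],
    [0, 0, 0.157, -0.7, 4.1, 16.5, 0.5],
    [0, 0, 0.157, -0.7, 4.1, 16.5, 0.5],
  ],
)

```text
time_s: 44.75
tool_pos: [0.5319, -0.3116, 0.0255]
orientation: [180.0, 0.0, 91.0]
contact_force: [0.1, 0.2, -0.5]
opening: 0.0489
gripper_force: 52.5
```

Request:
servo_tool(
  plan=[
    [0, 0, 0, 0, 0, 0.25, 0.5],
    [0, 0, 0, 0, 0, 0.5, 0.5],
    [0, 0, 0, 0, 0, 0.7, 0.5],
    [0, 0, 0, 0, 0, 0.7, 0.5],
    [0, 0, 0, 0, 0, 0.7, 0.5],
  ],
)

```text
time_s: 45.25
tool_pos: [0.5314, -0.3116, 0.0181]
orientation: [180.0, 0.0, 91.0]
contact_force: [0.5, 0.0, -1.3]
opening: 0.0491
gripper_force: 52.5
```

Request:
servo_tool(
  plan=[
    [0, 0, 0, 0, 0, 0.2, 0.5],
    [0, 0, 0, 0, 0, 0.4, 0.5],
    [0, 0, 0, 0, 0, 0.55, 0.5],
    [0, 0, 0, 0, 0, 0.65, 0.5],
    [0, 0, 0, 0, 0, 0.65, 0.5],
  ],
)

```text
time_s: 45.75
tool_pos: [0.5312, -0.3114, 0.0111]
orientation: [-180.0, -0.0, 91.0]
contact_force: [-0.3, -0.5, -1.2]
opening: 0.0493
gripper_force: 52.5
```

Request:
servo_tool(
  plan=[
    [0, 0, 0, 0, 0, 0.07, 0.5],
    [0, 0, 0, 0, 0, 0.12, 0.5],
    [0, 0, 0, 0, 0, 0.12, 0.5],
    [0, 0, 0, 0, 0, 0.12, 0.5],
  ],
)

```text
time_s: 46.15
tool_pos: [0.5313, -0.3116, 0.0102]
orientation: [180.0, 0.0, 91.0]
contact_force: [-0.7, -0.0, -0.3]
opening: 0.0491
gripper_force: 52.5
```

Request:
servo_tool(
  plan=[
    [0, 0, 0, 0, 0, 0.08, 0.5],
    [0, 0, 0, 0, 0, 0.08, 0.5],
    [0, 0, 0, 0, 0, 0.08, 0.5],
    [0, 0, 0, 0, 0, 0.05, 0.62],
    [0, 0, 0, 0, 0, 0.05, 0.7],
    [0, 0, 0, 0, 0, 0.05, 0.75],
    [0, 0, 0, 0, 0, 0.05, 0.75],
    [0, 0, 0, 0, 0, -2, 0.75],
    [0, 0, 0, 0, 0, -6, 0.8],
    [0, 0, 0, 0, 0, -10, 1],
    [0, 0, 0, 0, 0, -15, 1],
    [0, 0, 0, 0, 0, -20, 1],
  ],
)

```text
time_s: 47.35
tool_pos: [0.5309, -0.3112, 0.2118]
orientation: [-180.0, -0.0, 91.0]
contact_force: [0.3, -0.8, -0.1]
opening: 0.0854
gripper_force: 0.0
```

Request:
servo_tool(
  plan=[
    [0, 0, 0, 0, 0, -4, 1],
    [0, 0, -0.1, 4, 0, -4, 1],
    [0, 0, -0.22, 8, 0, -4, 1],
    [0, 0, -0.36, 12.5, 0, -4, 1],
    [0, 0, -0.5, 17, 0, -4, 1],
    [0, 0, -0.64, 21.5, 0, -4, 1],
    [0, 0, -0.78, 26, 0, -4, 1],
    [0, 0, -0.92, 30.5, 0, -4, 1],
    [0, 0, -1.06, 35, 0, -4, 1],
    [0, 0, -1.2, 39.5, 0, -4, 1],
    [0, 0, -1.34, 43, 0, -4, 1],
    [0, 0, -1.48, 45, 0, -4, 1],
  ],
)

```text
time_s: 48.55
tool_pos: [0.5225, 0.1425, 0.2506]
orientation: [180.0, 0.0, 176.4]
contact_force: [-0.3, 0.5, -0.5]
opening: 0.0853
gripper_force: 0.0
```

```bash
python3 - <<'E'
from go import *
to(.564,.2405,.20,188.7)
for n in('top','side'):
  c=cam(n,'z_%s.png'%n);print(n,[(np.round(ray(c,x['point'],.031)[:2],3).tolist(),np.round(x['point']).tolist(),round(x['confidence'],2)) for x in robot.find_in(n,'dish_a')],[(np.round(x['point']).tolist(),round(x['confidence'],2)) for x in robot.find_in(n,'basket')])
E
```

```text
t 48.55 at [0.5225 0.1425 0.2506] [180.    0.  176.4] F [-0.3  0.5 -0.5] op 0.0853 0.0 -> turn [ 0.001  0.001 -0.215] shift [-3.52 10.04  5.08]
top [([0.424, -0.303], [455.0, 316.0], 0.62), ([0.529, -0.313], [456.0, 272.0], 0.6), ([0.616, -0.107], [370.0, 238.0], 0.58)] [([369.0, 239.0], 0.69)]
side [([0.429, -0.282], [392.0, 182.0], 0.9), ([0.563, 0.251], [314.0, 374.0], 0.72), ([0.692, -0.091], [275.0, 231.0], 0.63)] [([309.0, 218.0], 0.62)]
```

Request:
servo_tool(
  plan=[
    [0, 0, -0.08, -1.2, 3.5, 0, 1],
    [0, 0, -0.16, -2.6, 7.5, 0, 1],
    [0, 0, -0.215, -3.5, 10, 2, 1],
    [0, 0, -0.215, -3.5, 10, 6, 1],
    [0, 0, -0.215, -3.5, 10, 10, 1],
    [0, 0, -0.215, -3.5, 10, 14, 1],
    [0, 0, -0.215, -3.5, 10, 17.5, 1],
    [0, 0, -0.215, -3.5, 10, 18.5, 1],
    [0, 0, -0.215, -3.5, 10, 18.5, 1],
    [0, 0, -0.215, -3.5, 10, 18.5, 1],
  ],
)

```text
time_s: 49.85
tool_pos: [0.567, 0.2356, 0.0669]
orientation: [180.0, 0.1, -172.0]
contact_force: [0.6, 0.4, 1.3]
opening: 0.0854
gripper_force: 0.0
```

```bash
python3 - <<'E'
from go import *
to(.564,.2405,.006,188.7)
for n in('side',):
  c=cam(n);print(n,[(np.round(ray(c,x['point'],.031)[:2],3).tolist(),np.round(x['point']).tolist(),round(x['confidence'],2)) for x in robot.find_in(n,'dish_a')])
c7,s7=np.cos(np.radians(8.7)),np.sin(np.radians(8.7))
P=[proj(c,(.564+a*.065*c7-b*.025*s7,.2405+a*.065*s7+b*.025*c7,z)) for a,b,z in((1,1,.03),(-1,1,.03),(1,1,.002),(-1,1,.002))];print(np.round(P,1).tolist())
j=c['img'].astype(int).sum(2)//3
r=int(round(P[0][1]));x=int(P[0][0]);print('L',[(q,j[q,x-6:x+8].tolist()) for q in(r-8,r-4,r)])
r=int(round(P[1][1]));x=int(P[1][0]);print('R',[(q,j[q,x-8:x+7].tolist()) for q in(r-8,r-4,r)])
x=int((P[0][0]*.8+P[1][0]*.2));print('col',x,j[370:400,x].tolist())
E
```

```text
t 49.85 at [0.567  0.2356 0.0669] [ 1.80e+02  1.00e-01 -1.72e+02] F [0.6 0.4 1.3] op 0.0854 0.0 -> turn [ 0.     0.002 -0.012] shift [0.24 0.53 6.09]
side [([0.563, 0.262], [313.0, 380.0], 0.81), ([0.414, -0.266], [398.0, 187.0], 0.76)]
[[278.8, 383.2], [349.8, 380.1], [279.7, 389.9], [349.2, 386.8]]
L [(375, [163, 162, 163, 161, 164, 171, 177, 174, 173, 156, 148, 147, 149, 152]), (379, [162, 165, 161, 160, 163, 175, 174, 176, 172, 156, 149, 149, 150, 151]), (383, [168, 165, 164, 167, 165, 172, 176, 177, 175, 174, 172, 171, 174, 175])]
R [(372, [147, 151, 155, 144, 172, 176, 170, 167, 164, 164, 161, 160, 163, 164, 162]), (376, [150, 150, 150, 152, 171, 178, 175, 168, 167, 169, 166, 166, 167, 164, 166]), (380, [173, 172, 172, 174, 173, 179, 177, 168, 165, 164, 164, 166, 165, 167, 163])]
col 293 [149, 149, 149, 150, 150, 148, 151, 147, 151, 147, 150, 150, 169, 176, 165, 130, 108, 107, 120, 142, 146, 138, 154, 166, 164, 166, 165, 163, 163, 162]
```

Request:
servo_tool(
  plan=[
    [0, 0, -0.012, -0.05, 0.3, 1.5, 1],
    [0, 0, -0.012, -0.05, 0.5, 3.5, 1],
    [0, 0, -0.012, -0.05, 0.5, 5.3, 1],
    [0, 0, -0.012, -0.05, 0.5, 6.05, 1],
    [0, 0, -0.012, -0.05, 0.5, 6.05, 1],
    [0, 0, -0.012, -0.05, 0.5, 6.05, 0.75],
    [0, 0, -0.012, -0.05, 0.5, 6.05, 0.65],
    [0, 0, -0.012, -0.05, 0.5, 6.05, 0.58],
    [0, 0, -0.012, -0.05, 0.5, 6.05, 0.5],
    [0, 0, -0.012, -0.05, 0.5, 6.05, 0.5],
    [0, 0, -0.012, -0.05, 0.5, 6.05, 0.5],
    [0, 0, -0.012, -0.05, 0.5, 6.05, 0.5],
  ],
)

```text
time_s: 51.15
tool_pos: [0.5661, 0.2413, 0.0059]
orientation: [180.0, 0.1, -171.2]
contact_force: [-0.9, 0.5, 6.4]
opening: 0.0493
gripper_force: 53.4
```

Request:
servo_tool(
  plan=[
    [0, 0, 0, 0, 0, -0.5, 0.5],
    [0, 0, 0, 0, 0, -2, 0.5],
    [0, 0, 0, 0, 0, -5, 0.5],
    [0, 0, 0, 0, 0, -9, 0.5],
    [0, 0, 0, 0, 0, -13, 0.5],
    [0, 0, 0, 0, 0, -17, 0.5],
    [0, 0, 0, 0, 0, -20, 0.5],
    [0, 0, 0, 0, 0, -22, 0.5],
    [0, 0, 0, 0, 0, -23, 0.5],
    [0, 0, 0, 0, 0, -23, 0.5],
  ],
)

```text
time_s: 52.15
tool_pos: [0.5658, 0.2409, 0.2362]
orientation: [-180.0, 0.1, -171.2]
contact_force: [-0.4, -0.2, -1.7]
opening: 0.0487
gripper_force: 52.6
```

```bash
python3 -c "
from go import *
to(.5867,.0931,.236,186.77)"
```

```text
t 52.15 at [0.5658 0.2409 0.2362] [-1.800e+02  1.000e-01 -1.712e+02] F [-0.4 -0.2 -1.7] op 0.0487 52.6 -> turn [-0.     0.002  0.035] shift [  0.2  -14.92   0.02]
```

Request:
servo_tool(
  plan=[
    [0, 0, 0.004, 0.05, -1.2, 0, 0.5],
    [0, 0, 0.01, 0.1, -3.5, 0, 0.5],
    [0, 0, 0.017, 0.1, -6.5, 0, 0.5],
    [0, 0, 0.024, 0.15, -9.5, 0, 0.5],
    [0, 0, 0.03, 0.2, -12.5, 0, 0.5],
    [0, 0, 0.035, 0.2, -14.4, 0, 0.5],
    [0, 0, 0.035, 0.2, -14.9, 0, 0.5],
    [0, 0, 0.035, 0.2, -14.9, 0, 0.5],
    [0, 0, 0.035, 0.2, -14.9, 0, 0.5],
  ],
)

```text
time_s: 53.05
tool_pos: [0.5856, 0.0943, 0.2342]
orientation: [179.9, -0.1, -173.1]
contact_force: [-0.3, 0.3, -1.2]
opening: 0.0489
gripper_force: 52.5
```

Request:
servo_tool(
  plan=[
    [0, 0, 0, 0, 0, 0, 0.5],
    [0, 0, 0, 0, 0, 1, 0.5],
    [0, 0, 0, 0, 0, 2.5, 0.5],
    [0, 0, 0, 0, 0, 4.5, 0.5],
    [0, 0, 0, 0, 0, 6.5, 0.5],
    [0, 0, 0, 0, 0, 8.3, 0.5],
    [0, 0, 0, 0, 0, 9.2, 0.5],
    [0, 0, 0, 0, 0, 9.6, 0.5],
    [0, 0, 0, 0, 0, 9.6, 0.5],
    [0, 0, 0, 0, 0, 9.6, 0.5],
  ],
)

```text
time_s: 54.05
tool_pos: [0.5868, 0.0933, 0.1394]
orientation: [180.0, 0.1, -173.2]
contact_force: [0.4, -0.2, -1.7]
opening: 0.0492
gripper_force: 52.5
```

```bash
python3 -c "
from go import *
to(.5867,.0931,.1395,186.77)
c=cam('side')
j=c['img'].astype(int)
for r in (255,262,268,272,276,280): print(r,j[r,266:282].sum(1)//3,j[r,340:354].sum(1)//3)
for x in (290,330): print(x,j[262:292,x].sum(1)//3)
c6,s6=np.cos(np.radians(6.77)),np.sin(np.radians(6.77))
print([np.round(proj(c,(.5867+a*.065*c6-b*.025*s6,.0931+a*.065*s6+b*.025*c6,z)),1).tolist() for z in(.136,.164) for a in(-1,1) for b in(-1,1)])"
```

```text
t 54.05 at [0.5868 0.0933 0.1394] [ 1.800e+02  1.000e-01 -1.732e+02] F [ 0.4 -0.2 -1.7] op 0.0492 52.5 -> turn [0.    0.001 0.001] shift [ 0.02 -0.02 -0.01]
255 [134 137 140 139 139 138 141 141 146 165 168 167 123 115 113 113] [107 162 168 168 117  85  81  89  81  84  86  83  83  85]
262 [138 138 140 137 140 140 140 142 150 165 168 146 150 143 141 140] [145 149 165 171 137  93  87  84  86  86  79 117 138 139]
268 [138 140 137 143 140 139 139 136 163 168 170 145 144 141 143 144] [144 145 166 171 167 143 140 134 137 138 135 140 142 141]
272 [138 139 140 139 141 138 138 137 168 171 171 169 171 171 167 169] [161 159 166 156 152 145 141 136 136 138 138 138 139 142]
276 [136 138 140 140 140 138 139 142 132 138 109 102  95  95  90  89] [ 94  98 103 101 120 140 140 139 138 138 139 142 141 139]
280 [137 140 140 142 140 138 141 139 147 163 147 144 142 145 143 146] [139 140 138 139 143 141 142 141 139 138 139 140 138 141]
290 [138 141 144 143 143 144 145 144 152 162 167 141 108  97  91  90 100 115
 152 133 120 106  84  85  88  86  88  87  85  86]
330 [141 141 144 145 144 142 144 144 155 168 160 125 102  94  89  96 112 126
 133 120 125 111  88  87  86  89  92  89  88  90]
[[344.1, 260.0], [345.2, 281.1], [276.6, 260.6], [275.4, 281.8], [344.6, 250.8], [345.7, 272.1], [275.6, 251.4], [274.4, 272.7]]
```

Request:
servo_tool(
  plan=[
    [0, 0, 0, 0.1, 0, 0, 0.5],
    [0, 0, 0, 0.1, 0, 0, 0.5],
    [0, 0, 0, 0.1, 0, 0, 0.5],
    [0, 0, 0, 0.1, 0, 0, 0.5],
    [0, 0, 0, 0.1, 0, 0, 0.5],
    [0, 0, 0, 0.1, 0, 0, 0.5],
    [0, 0, 0, 0.1, 0, 0, 0.5],
    [0, 0, 0, 0.1, 0, 0, 0.5],
    [0, 0, 0, 0.1, 0, 0, 0.5],
    [0, 0, 0, 0.1, 0, 0, 0.5],
    [0, 0, 0, 0.1, 0, 0, 0.5],
    [0, 0, 0, 0.1, 0, 0, 0.5],
  ],
)

```text
time_s: 55.3
tool_pos: [0.5853, 0.0929, 0.1387]
orientation: [-180.0, -0.0, -173.2]
contact_force: [0.0, -0.8, -1.3]
opening: 0.0492
gripper_force: 52.5
```

Request:
servo_tool(
  plan=[
    [0, 0, 0, 0, 0, 0, 0.5],
    [0, 0, 0, 0, 0, 0, 0.5],
    [0, 0, 0, 0, 0, 0, 0.5],
    [0, 0, 0, 0, 0, 0, 0.5],
    [0, 0, 0, 0, 0, 0, 0.5],
    [0, 0, 0, 0, 0, 0, 0.5],
    [0, 0, 0, 0, 0, 0, 0.5],
    [0, 0, 0, 0, 0, 0, 0.5],
    [0, 0, 0, 0, 0, 0, 0.5],
    [0, 0, 0, 0, 0, 0, 0.5],
    [0, 0, 0, 0, 0, 0, 0.5],
    [0, 0, 0, 0, 0, 0, 0.5],
  ],
)

```text
time_s: 56.5
tool_pos: [0.5853, 0.0929, 0.1387]
orientation: [-180.0, -0.0, -173.2]
contact_force: [-0.3, -0.4, -1.5]
opening: 0.0488
gripper_force: 52.5
```

Request:
servo_tool(
  plan=[
    [0, 0, 0, 0, 0, 0, 0.5],
    [0, 0, 0, 0, 0, 0, 0.5],
    [0, 0, 0, 0, 0, 0, 0.5],
    [0, 0, 0, 0, 0, 0, 0.5],
    [0, 0, 0, 0, 0, 0, 0.5],
    [0, 0, 0, 0, 0, 0, 0.5],
    [0, 0, 0, 0, 0, 0, 0.5],
    [0, 0, 0, 0, 0, 0, 0.5],
    [0, 0, 0, 0, 0, 0, 0.5],
    [0, 0, 0, 0, 0, 0, 0.5],
  ],
)

```text
time_s: 57.5
tool_pos: [0.5853, 0.0929, 0.1387]
orientation: [-180.0, -0.0, -173.2]
contact_force: [0.0, 0.1, -1.3]
opening: 0.0491
gripper_force: 52.5
```

Request:
servo_tool(
  plan=[
    [0, 0, 0, 0, 0, -1, 0.5],
    [0, 0, 0, 0, 0, -3.5, 0.5],
    [0, 0, 0, 0, 0, -7, 0.5],
    [0, 0, 0, 0, 0, -10.5, 0.5],
    [0, 0, 0, 0, 0, -13, 0.5],
    [0, 0, 0, 0, 0, -14.5, 0.5],
    [0, 0, 0, 0, 0, -14.5, 0.5],
  ],
)

```text
time_s: 58.2
tool_pos: [0.5863, 0.0935, 0.286]
orientation: [-180.0, 0.2, -173.2]
contact_force: [0.8, 0.9, -1.4]
opening: 0.0489
gripper_force: 52.5
```

```bash
python3 -c "
from go import *
to(.48,-.14,.285,130)
to(.613,-.311,.285,91)
for n in('side','top'):
  c=cam(n);print(n,[(np.round(ray(c,x['point'],.032)[:2],3).tolist(),round(x['confidence'],2)) for x in robot.find_in(n,'dish_a')])"
```

```text
t 58.2 at [0.5863 0.0935 0.286 ] [-180.     0.2 -173.2] F [ 0.8  0.9 -1.4] op 0.0489 52.5 -> turn [0.002 0.004 0.991] shift [ 13.32 -21.93   0.06]
t 58.2 at [0.5863 0.0935 0.286 ] [-180.     0.2 -173.2] F [ 0.8  0.9 -1.4] op 0.0489 52.5 -> turn [0.003 0.003 1.672] shift [  2.14 -40.48   0.1 ]
side [([0.603, -0.161], 0.89), ([0.432, -0.286], 0.85), ([0.533, -0.291], 0.74)]
top [([0.529, -0.311], 0.7), ([0.424, -0.304], 0.67)]
```

Request:
servo_tool(
  plan=[
    [0, 0, 0.1, 0.1, -2, 0, 0.5],
    [0, 0, 0.24, 0.3, -5.3, 0, 0.5],
    [0, 0, 0.385, 0.5, -9, 0, 0.5],
    [0, 0, 0.53, 0.7, -12.6, 0, 0.5],
    [0, 0, 0.675, 0.9, -16.2, 0, 0.5],
    [0, 0, 0.82, 1.1, -20, 0, 0.5],
    [0, 0, 0.965, 1.3, -23.6, 0, 0.5],
    [0, 0, 1.11, 1.5, -27.2, 0, 0.5],
    [0, 0, 1.255, 1.7, -30.9, 0, 0.5],
    [0, 0, 1.4, 1.9, -34.8, 0, 0.5],
    [0, 0, 1.545, 2.1, -38.4, 0, 0.5],
    [0, 0, 1.672, 2.2, -40.5, 0, 0.5],
  ],
)

```text
time_s: 59.6
tool_pos: [0.6098, -0.3162, 0.281]
orientation: [-179.8, 0.0, 90.4]
contact_force: [0.4, -0.9, -1.9]
opening: 0.0493
gripper_force: 52.5
```

Request:
servo_tool(
  plan=[
    [0, 0, 0, 0, 0, 0, 0.5],
    [0, 0, 0, 0, 0, 3, 0.5],
    [0, 0, 0, 0, 0, 7, 0.5],
    [0, 0, 0, 0, 0, 11, 0.5],
    [0, 0, 0, 0, 0, 15, 0.5],
    [0, 0, 0, 0, 0, 18, 0.5],
    [0, 0, 0, 0, 0, 18, 0.5],
    [0, 0, 0, 0, 0, 18, 0.5],
  ],
)

```text
time_s: 60.4
tool_pos: [0.6113, -0.3107, 0.1034]
orientation: [-179.9, -0.1, 91.1]
contact_force: [0.4, -1.5, -0.9]
opening: 0.049
gripper_force: 52.4
```

```bash
python3 -c "
from go import *
to(.613,-.311,.0255,91)
for n in('side','top'):
  c=cam(n);print(n,[(np.round(ray(c,x['point'],.032)[:2],3).tolist(),round(x['confidence'],2)) for x in robot.find_in(n,'dish_a')])"
```

```text
t 60.4 at [ 0.6113 -0.3107  0.1034] [-1.799e+02 -1.000e-01  9.110e+01] F [ 0.4 -1.5 -0.9] op 0.049 52.4 -> turn [-0.001 -0.001  0.002] shift [-0.04  0.18  7.79]
side [([0.622, -0.412], 0.92), ([0.429, -0.29], 0.88), ([0.531, -0.291], 0.77), ([0.775, 0.17], 0.66)]
top [([0.526, -0.31], 0.86), ([0.419, -0.302], 0.77), ([0.629, -0.313], 0.69), ([0.761, -0.209], 0.49), ([0.697, -0.105], 0.22)]
```

Request:
servo_tool(
  plan=[
    [0, 0, 0, 0, 0.2, 2, 0.5],
    [0, 0, 0, 0, 0.2, 4.5, 0.5],
    [0, 0, 0, 0, 0.2, 6.5, 0.5],
    [0, 0, 0, 0, 0.2, 7.8, 0.5],
    [0, 0, 0, 0, 0.2, 8.4, 0.5],
    [0, 0, 0, 0, 0.2, 8.4, 0.5],
    [0, 0, 0, 0, 0.2, 8.4, 0.5],
  ],
)

```text
time_s: 61.3
tool_pos: [0.6143, -0.3121, 0.021]
orientation: [179.9, 0.1, 91.0]
contact_force: [0.4, 0.3, -1.0]
opening: 0.0492
gripper_force: 52.6
```

Request:
servo_tool(
  plan=[
    [0, 0, 0, 0, 0, 0.25, 0.5],
    [0, 0, 0, 0, 0, 0.5, 0.5],
    [0, 0, 0, 0, 0, 0.7, 0.5],
    [0, 0, 0, 0, 0, 0.8, 0.5],
    [0, 0, 0, 0, 0, 0.8, 0.5],
  ],
)

```text
time_s: 61.8
tool_pos: [0.6133, -0.3118, 0.0115]
orientation: [-180.0, -0.0, 91.0]
contact_force: [0.3, 0.7, -1.3]
opening: 0.0489
gripper_force: 52.6
```

Request:
servo_tool(
  plan=[
    [0, 0, 0, 0, 0, 0.08, 0.5],
    [0, 0, 0, 0, 0, 0.16, 0.5],
    [0, 0, 0, 0, 0, 0.16, 0.5],
    [0, 0, 0, 0, 0, 0.16, 0.5],
  ],
)

```text
time_s: 62.2
tool_pos: [0.6134, -0.3118, 0.0101]
orientation: [-180.0, 0.0, 91.0]
contact_force: [0.9, -0.0, -1.1]
opening: 0.0492
gripper_force: 52.6
```

Request:
servo_tool(
  plan=[
    [0, 0, 0, 0, 0, 0.06, 0.5],
    [0, 0, 0, 0, 0, 0.1, 0.5],
    [0, 0, 0, 0, 0, 0.1, 0.5],
    [0, 0, 0, 0, 0, 0.08, 0.62],
    [0, 0, 0, 0, 0, 0.08, 0.7],
    [0, 0, 0, 0, 0, 0.08, 0.75],
    [0, 0, 0, 0, 0, 0.08, 0.75],
    [0, 0, 0, 0, 0, -2, 0.75],
    [0, 0, 0, 0, 0, -6, 0.8],
    [0, 0, 0, 0, 0, -10, 1],
    [0, 0, 0, 0, 0, -15, 1],
    [0, 0, 0, 0, 0, -20, 1],
  ],
)

```text
time_s: 63.4
tool_pos: [0.613, -0.3116, 0.2116]
orientation: [-180.0, -0.0, 91.0]
contact_force: [1.0, -1.1, 0.1]
opening: 0.0855
gripper_force: 0.0
```

Request:
servo_tool(
  plan=[
    [0, 0, 0, 0, 0, -5, 1],
    [0, 0, 0, 2, -4, -7, 1],
    [0, 0, 0, 5, -8, -7, 1],
    [0, 0, 0, 9, -11, -7, 1],
    [0, 0, 0, 13, -13, -7, 1],
    [0, 0, 0, 18, -15, -7, 1],
    [0, 0, 0, 22, -15, -7, 1],
    [0, 0, 0, 27, -15, -7, 1],
    [0, 0, 0, 31, -15, -7, 1],
    [0, 0, 0, 33, -15, -7, 1],
    [0, 0, 0, 33, -15, -7, 1],
    [0, 0, 0, 33, -15, -7, 1],
  ],
)

```text
time_s: 64.6
tool_pos: [0.4577, 0.0149, 0.2802]
orientation: [180.0, 0.1, 91.0]
contact_force: [0.5, 0.6, 0.2]
opening: 0.0856
gripper_force: 0.0
```

```bash
python3 -c "
from go import *
to(.5,0,.3,91)
for n in('side','top'):
  c=cam(n,'end_%s.png'%n);print(n,[(np.round(ray(c,x['point'],.032)[:2],3).tolist(),round(x['confidence'],2)) for x in robot.find_in(n,'dish_a')],[(x['point'],round(x['confidence'],2)) for x in robot.find_in(n,'basket')],[(x['point'],round(x['confidence'],2)) for x in robot.find_in(n,'jar')],[(x['point'],round(x['confidence'],2)) for x in robot.find_in(n,'bowl')])
c=cam('top');j=c['img'].astype(int)
m=((j.min(2)>125)&(j[:,:,0]-j[:,:,2]<25)).astype(np.uint8)
n,l,st,ce=cv2.connectedComponentsWithStats(m[215:350,408:500])
for i in range(1,n):
  if st[i,4]>150:
    q=cv2.boxPoints(cv2.minAreaRect(np.argwhere(l==i)[:,::-1].astype(np.float32)))+[408,215];print([ray(c,k,.034)[:2].round(3).tolist() for k in q])
"
```

```text
t 64.6 at [0.4577 0.0149 0.2802] [1.8e+02 1.0e-01 9.1e+01] F [0.5 0.6 0.2] op 0.0856 0.0 -> turn [0.    0.001 0.   ] shift [-1.57  4.21 -1.98]
side [([0.428, -0.288], 0.76), ([0.544, -0.275], 0.69), ([0.61, -0.338], 0.64)] [([310.8, 216.6], 0.85)] [([254.8, 185.7], 0.69), ([274.4, 225.1], 0.4)] [([208.9, 326.5], 0.56)]
top [([0.615, -0.31], 0.93), ([0.702, -0.106], 0.72), ([0.525, -0.311], 0.68), ([0.42, -0.307], 0.56)] [([373.3, 237.5], 0.71)] [([410.0, 179.5], 0.92)] [([248.7, 174.9], 0.69), ([368.2, 235.1], 0.21)]
[[0.673, -0.203], [0.669, -0.427], [0.619, -0.422], [0.622, -0.2]]
[[0.636, -0.244], [0.639, -0.381], [0.589, -0.379], [0.586, -0.243]]
[[0.554, -0.254], [0.557, -0.372], [0.507, -0.37], [0.504, -0.253]]
[[0.442, -0.258], [0.456, -0.335], [0.407, -0.341], [0.393, -0.265]]
[[0.348, -0.203], [0.357, -0.204], [0.356, -0.399], [0.347, -0.398]]
```

The measured outlines show all three dishes flat and separate inside the board. The basket is hanging, the jar and bowl haven't moved, and the robot is clear of everything.

```bash
python3 -c "
from station import robot
print(robot.hand_in())"
```

```text
the job is handed in; nothing more can be done
None
```

I handed the job in: the basket hangs on the hook, and the three dishes present (70, 110 and 130 mm) were each held over 2 s at the viewing point in that order, then set flat on the board; the 70 mm dish shifted a few cm there, and the gripper bumped it (about 28 N) while placing the next.

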